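# Load the vibratory finisher and set its speed

## Robot

A 7-joint arm with a two-finger parallel gripper is mounted at the origin on the work surface. World frame = base frame: x ahead of the robot, y to its left, z up, the work surface at z = 0. Lengths are in m, angles in rad, forces in N, time in s.
With the tool pointing down it reaches from about 0.4 to 0.85 m from the base axis. Payload 10.4 kg.
Tool frame: the origin (TCP) lies at the very end of the fingers, on their centre line; the grasp point (between the pads) lies 19 mm behind it; z points along the fingers, y is the line along which they close (so a half turn about z gives the same grasp; the last joint's range is limited). The gripper opens to 85 mm and grips with 20 to 120 N. Pads are 22 mm wide; open, the fingers measure 114 mm over their backs; the gripper's body (76 mm by 85 mm) begins 54 mm behind the grasp point. The pads swing forward as they close: fully open they stand 13 mm farther back than shut.
Start: joints at [-1.282, 0.332, -0.065, 1.46, 0.022, 1.35, -0.088], TCP at [0.192, 0.595, 0.231] pointing down, gripper open.
Joint ranges: [-2.6, 2.6], [-0.5, 2.12], [-1.47, 1.34], [0.16, 2.42], [-1.27, 4.41], [0.06, 2.06], [-2.6, 2.6]. Speed limits (rad/s): [2.22, 2.22, 2.79, 2.79, 3.14, 3.14, 3.14].

## Interface

Orientations are given as a unit quaternion [x, y, z, w].
In Python, from workcell import * gives the robot as it stands. The module is installed in compiled form; this text tells all that it offers.
- The arm moves only by the tool carry_out, never from a script. Its argument "motion" is a list of rows, each an object with "xyz": the shift along the tool's x, y, z in m, a list of three; "angular": the turn, a rotation vector about the tool's x, y, z in degrees, a list of three. A call has 1 to 12 rows; each row is the pose to reach, as a shift and turn from the pose commanded when the call began, along the tool's axes at that moment; what a row does not reach only later rows make up. A row lasts 1/10 s, in which the tool goes at most 50 mm and 8.59 degrees, less where a joint would pass 70% of its speed; a pose out of reach is approached as far as the arm can. A call with a gripper value outside its range is refused whole. "hand" is the opening, from 0 (shut) to 1 (fully open), set as the call begins (left out, the last holds). The fingers move at their own pace and stop on an object; "grip_force" is the grip in N (left out, the last holds). Time passes only in rows, so rows that repeat a pose let the fingers close. It gives the time, the measured TCP pose, the force, the opening and the grip force at its end, in the units of the state.
- get_obs(): the state, without advancing time (a new reading comes with each control period).
- camera(name): name is "side" or "top"; returns a dict with "img" (420x560x3 uint8, red, green, blue), "fx", "fy", "cx", "cy" (pixels), "k1" (the pictures are not rectified: a ray, as slopes to the right and down, at radius r is drawn at 1 + k1 r^2 times it, then the intrinsics apply), "extrinsics" (4x4, takes a point from camera to world coordinates). Camera axes: x right, y up, looking along -z (the intrinsics and any distortion apply to the point x, -y, -z); pixel columns grow to the right and rows downward; lengths in m; the calibration is good to about 2 mm. A picture is of the moment at which its call begins. There is no depth.
- hand_in(): hands the job in; it is judged then, once.
The state is a dict: "clock": time; "joint_pos": joint angles; "joint_velocities": joint speeds; "tau": joint torques, N m; "position": TCP position; "ee_rot": TCP orientation; "ft_force": force on the tool from outside, world axes, zero at the start; "torque": the same for the moment, N m; "grip_width": opening from 0.0 (shut) to 1.0 (fully open); "grasp_force": force on a finger pad.
Only numpy, scipy, OpenCV 4.12 (cv2) and the standard library are available. Lean on these libraries where they do the work, as an engineer would, in place of code of your own. Each camera call takes 0.05 s, during which the arm holds its last target. There are 200 camera calls.

## Task

Get the bench polishing machine ready with the freshly cast pendants: pour the ceramic stones from the metal cup into the machine's open bowl, and only once all six stones are in, put in every brass pendant that lies about on the grey tile. Then put the lid squarely on the bowl and, last, turn the speed knob until its white pointer stands at the white index mark on the housing. Stand the empty cup upright back on its cork coaster, and do not disturb the other tools on the bench.

Things in the scene. Friction and masses are not known exactly. Their poses are not given: they have to be found in the camera images.
- machine: Polishing machine, fixed: grey housing 160 (its x) x 310 (its y) x 40 high, with an open white bowl on one half and a black knob on the other. Origin under the middle of the housing; the bowl's axis lies 75 towards its -y, the knob's axis 90 towards its +y.
- bowl_rim (a point): Centre of the bowl's mouth, 115 above the bench; axes as the machine's, z up. Round bowl, outside diameter 120 at the foot and 132 at the rim, wall 4, mouth 124 inside, inner floor 69 below this point.
- knob_grip (a point): On the axis of the black speed knob, at the height to grip (74 above the bench). The grip is an upright bar 42 long (along this point's x) x 14 wide (y) x 32 high, its top 10 above this point, on a disc of radius 24 whose top is 20 below. A white line on the bar's top and a white nose point along this point's -x; the point turns with the knob.
- knob_mark (a point): The white index mark, a raised line 22 long on the housing's top beside the knob, 47 from the knob's axis towards the machine's -x. The pointer must point at it.
- speed (a joint): Angle of the speed knob in rad: 0 when the pointer stands at the index mark, negative before it; it grows as the knob is turned clockwise seen from above. Limits -2.6 and 0.6; friction 0.03 N m, it stays where it is left. It starts between -2.1 and -0.9.
- lid: Round grey lid, 120 g, right way up on the bench: disc of diameter 142, 5 thick, its underside 8 above the origin; below it a tapered lip, diameter 115 down to 106, 8 high, that enters the bowl's mouth; on top a black round grip, diameter 24, from 13 to 41 above the origin. Origin at the centre of the lip's underside, z up. Seated, the origin is 8 below bowl_rim.
- cup: Smooth metal cup, open at the top, 120 g empty: 75 high, flaring from outside diameter 55 at the foot to 67 at the rim, wall 3, floor 5 thick. Origin at the centre of its underside, z up through the mouth. It starts on the coaster and holds the six stones up to about 32 above its underside; they slide out when it is tipped well past level (about 120 degrees).
- coaster: Round cork coaster, diameter 80, 4 thick, fixed on the bench. Origin at the centre of its underside.
- tile: Grey firing tile, 120 (x) x 180 (y) x 6 thick, fixed on the bench; the pendants lie on it. Origin at the centre of its underside.
- stone0: One of six white glazed ceramic polishing stones: flat three-lobed pebble, 21 across, 13 thick (along its z), 10 g; starts in the cup. Origin at its centre.
- stone1: One of six white glazed ceramic polishing stones: flat three-lobed pebble, 21 across, 13 thick (along its z), 10 g; starts in the cup. Origin at its centre.
- stone2: One of six white glazed ceramic polishing stones: flat three-lobed pebble, 21 across, 13 thick (along its z), 10 g; starts in the cup. Origin at its centre.
- stone3: One of six white glazed ceramic polishing stones: flat three-lobed pebble, 21 across, 13 thick (along its z), 10 g; starts in the cup. Origin at its centre.
- stone4: One of six white glazed ceramic polishing stones: flat three-lobed pebble, 21 across, 13 thick (along its z), 10 g; starts in the cup. Origin at its centre.
- stone5: One of six white glazed ceramic polishing stones: flat three-lobed pebble, 21 across, 13 thick (along its z), 10 g; starts in the cup. Origin at its centre.
- pendant0: A rough cast brass pendant: square plaque 24 x 24, 12 thick, 30 g, with a short round stub of diameter 8 that stands 8 out of the middle of one edge; starts lying flat on the grey tile. Origin at the centre of the plaque; z along its thickness, x out through the stub. Three to five of pendant0..pendant4 are present; absent ones read None.
- pendant1: A rough cast brass pendant: square plaque 24 x 24, 12 thick, 30 g, with a short round stub of diameter 8 that stands 8 out of the middle of one edge; starts lying flat on the grey tile. Origin at the centre of the plaque; z along its thickness, x out through the stub. Three to five of pendant0..pendant4 are present; absent ones read None.
- pendant2: A rough cast brass pendant: square plaque 24 x 24, 12 thick, 30 g, with a short round stub of diameter 8 that stands 8 out of the middle of one edge; starts lying flat on the grey tile. Origin at the centre of the plaque; z along its thickness, x out through the stub. Three to five of pendant0..pendant4 are present; absent ones read None.
- pendant3: A rough cast brass pendant: square plaque 24 x 24, 12 thick, 30 g, with a short round stub of diameter 8 that stands 8 out of the middle of one edge; starts lying flat on the grey tile. Origin at the centre of the plaque; z along its thickness, x out through the stub. Three to five of pendant0..pendant4 are present; absent ones read None.
- pendant4: A rough cast brass pendant: square plaque 24 x 24, 12 thick, 30 g, with a short round stub of diameter 8 that stands 8 out of the middle of one edge; starts lying flat on the grey tile. Origin at the centre of the plaque; z along its thickness, x out through the stub. Three to five of pendant0..pendant4 are present; absent ones read None.
- mallet: Bystander: steel-headed mallet, 240 long, lying on the bench; leave alone.

How it is judged:
By the outcome, as a careful person would: the job done as asked, in the order asked, and still so for the second after the job is handed in, with the robot touching nothing.
Of pendant0, pendant1, pendant2, pendant3, pendant4 only 3 to 5 are there at a start; the rules pass over those that are not, and their reading is None.
At some moment in a run one of pendant0, pendant1, pendant2, pendant3, pendant4, lid may be knocked a few centimetres aside while the robot is not near it.
It also fails if it takes over 210 s, if anything falls off the work surface, if the arm or the gripper's body presses on something with over 40 N, if the wrist force passes 120 N, or if a joint passes its speed limit or range.

## Working session

There is one attempt and no reset: what is moved stays moved. The work goes in short steps, Python scripts to look and compute and a tool call to move; the robot and the scene stay as the last step left them, time stands still between calls to the robot, and variables do not carry over. Pictures are saved under pics/ and viewed, at most 14 in all, crops included, and the job is handed in when it is done.

Besides the shell and the picture viewer there is one more tool, called after "Emit:" as name([rows], argument=value, ...), one row to a line, values as JSON. carry_out: Moves the arm, as the interface text tells. Its arguments: {"type":"object","properties":{"motion":{"type":"array"},"hand":{"type":"number"},"grip_force":{"type":"number"}},"required":["motion"]}

```bash
mkdir -p pics; ls; cat > h.py <<'E'
import numpy as np, cv2
from scipy.spatial.transform import Rotation as R
def ray(c,u,v):
    d=np.array([(u-c["cx"])/c["fx"],(v-c["cy"])/c["fy"]]);s=d.copy()
    for _ in range(30): s=d/(1+c["k1"]*(s@s))
    E=np.array(c["extrinsics"]); return E[:3,3],E[:3,:3]@np.array([s[0],-s[1],-1.])
def plane(c,u,v,z):
    o,d=ray(c,u,v); return o+d*(z-o[2])/d[2]
def proj(c,p):
    E=np.array(c["extrinsics"]); q=E[:3,:3].T@(np.array(p)-E[:3,3]); s=np.array([q[0],-q[1]])/-q[2]
    s=s*(1+c["k1"]*(s@s)); return np.array([s[0]*c["fx"]+c["cx"],s[1]*c["fy"]+c["cy"]])
def save(c,n): cv2.imwrite(f"pics/{n}.png",cv2.cvtColor(c["img"],cv2.COLOR_RGB2BGR))
E
python3 - <<'E'
from workcell import *
from h import *
import pickle
o=get_obs(); print(o)
for n in("top","side"):
    c=camera(n); save(c,n+"0"); pickle.dump(c,open(n+"0.pkl","wb")); print(n,c["fx"],c["cx"],c["cy"],c["k1"],np.round(c["extrinsics"],3).tolist())
E
```

```text
pics
{'clock': 0.0, 'joint_pos': array([-1.2816055 ,  0.33289001, -0.0647136 ,  1.46095279,  0.02161979,
        1.34990813, -0.08848986]), 'joint_velocities': array([ 0.00030815,  0.00035526, -0.00010589,  0.00056869,  0.00142259,
       -0.0010675 ,  0.00049652]), 'tau': array([ 2.52261954e-03, -6.25455022e+01,  5.06555149e-02, -3.91601658e+01,
        1.62244798e-02,  1.00662623e-02, -4.32272338e-05]), 'position': array([0.19161373, 0.59449909, 0.23049917]), 'ee_rot': array([ 1.55240684e-01,  9.87876407e-01, -7.27376199e-04, -7.22248559e-05]), 'ft_force': array([-0.08083867,  0.58153444, -0.72520438]), 'torque': array([-0.03265294,  0.02043594, -0.01313529]), 'grasp_force': 0.0, 'grip_width': 0.9970174933003165}
top 478.81879704857596 279.61932077535704 213.0239526681018 -0.0009157065033274459 [[0.006, 0.996, -0.084, 0.416], [-1.0, 0.007, 0.009, 0.015], [0.009, 0.084, 0.996, 1.438], [0.0, 0.0, 0.0, 1.0]]
side 493.54766129999706 271.65547133040826 207.70977652272308 -0.1264996177966885 [[0.812, 0.438, -0.385, 0.086], [-0.583, 0.624, -0.52, -0.61], [0.012, 0.647, 0.762, 0.971], [0.0, 0.0, 0.0, 1.0]]
```

View pics/top0.png

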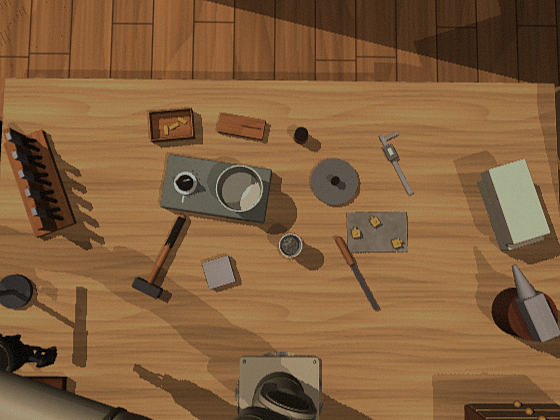

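View pics/side0.png

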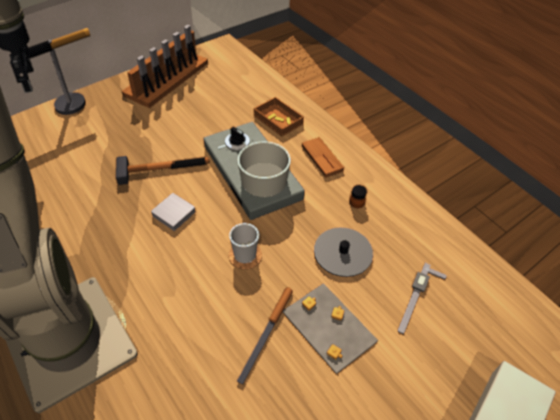

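The top view shows three brass pendants on the tile near (357,232), (376,222) and (397,243). The cup is at (290,245), the lid at (335,182), the bowl at (240,188) and the knob at (186,182). The side view shows the same things; brass bits in the separate box at (172,125) are not ours.

```bash
python3 - <<'E'
from h import *
import pickle
T=pickle.load(open("top0.pkl","rb"));S=pickle.load(open("side0.pkl","rb"))
def up(c,x0,y0,x1,y1,k): return cv2.cvtColor(cv2.resize(c["img"][y0:y1,x0:x1],None,fx=k,fy=k,interpolation=cv2.INTER_CUBIC),cv2.COLOR_RGB2BGR)
cv2.imwrite("pics/t1.png",up(T,155,148,315,268,5))
cv2.imwrite("pics/s1.png",up(S,200,115,400,265,4))
for n,c in(("top",T),("side",S)):
    h=cv2.cvtColor(c["img"],cv2.COLOR_RGB2HSV)
    x0,y0,x1,y1=(345,210,410,255) if n=="top" else (285,285,380,372)
    m=cv2.inRange(h,(12,120,120),(35,255,255)); mm=np.zeros_like(m); mm[y0:y1,x0:x1]=m[y0:y1,x0:x1]
    k,l,st,ce=cv2.connectedComponentsWithStats(mm)
    for i in range(1,k):
        if st[i,4]>8: 
            ys,xs=np.where(l==i); print(n,ce[i].round(1),st[i],plane(c,*ce[i],.015).round(4))
E
```

```text
top [380.2 232.6] [345 210  65  45 396] [ 0.4795 -0.298   0.015 ]
top [374.2 221.1] [370 216  10  11  67] [ 0.5138 -0.2805  0.015 ]
top [355.4 232.6] [352 227   8  11  66] [ 0.4792 -0.2241  0.015 ]
top [396.5 242.7] [392 238  10  10  69] [ 0.4498 -0.3461  0.015 ]
side [297.3 291.4] [285 285  35  21 369] [ 0.4733 -0.1897  0.015 ]
side [362.8 320.1] [ 326  285   54   87 2160] [ 0.5449 -0.3288  0.015 ]
side [309.  302.2] [302 297  14  12 121] [ 0.4775 -0.2264  0.015 ]
side [337.5 312.4] [331 306  13  14 127] [ 0.5123 -0.2823  0.015 ]
side [301.  352.6] [ 285  316   49   56 1397] [ 0.3907 -0.3098  0.015 ]
side [334.2 351.3] [327 344  15  15 148] [ 0.4483 -0.3478  0.015 ]
```

View pics/t1.png

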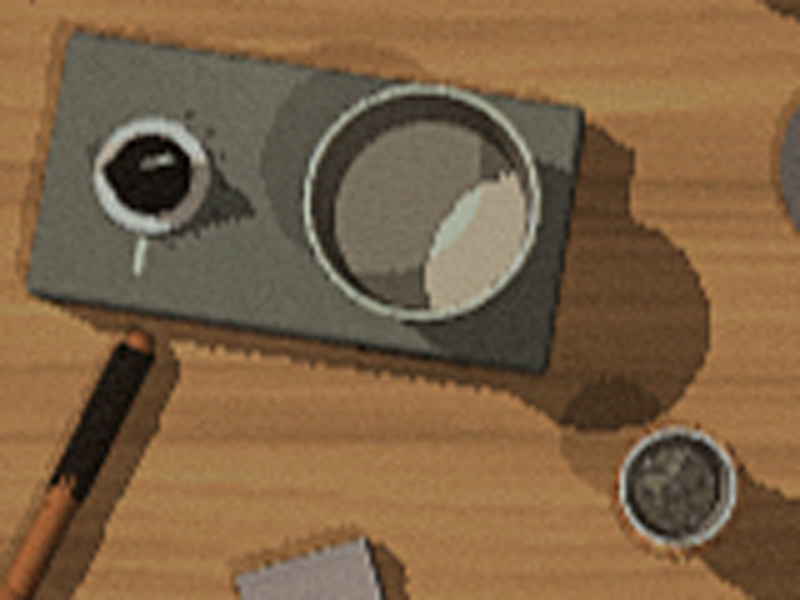

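View pics/s1.png

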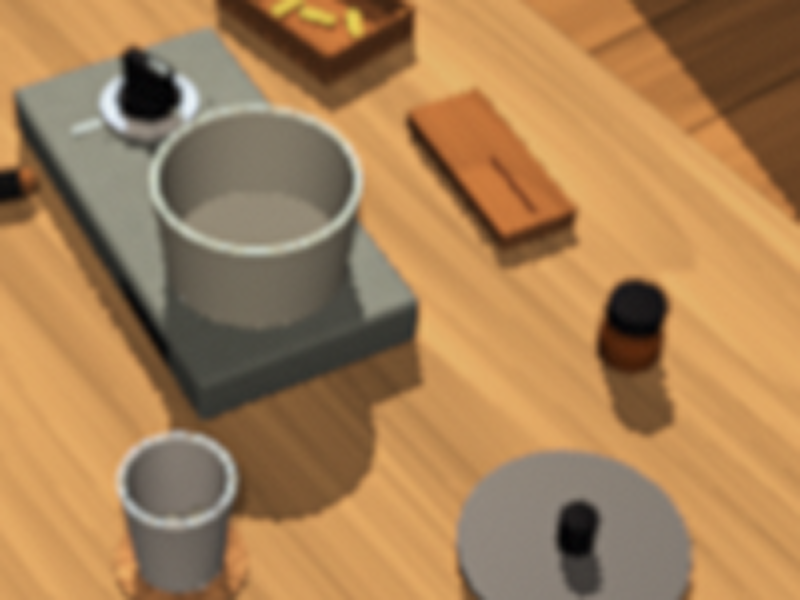

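Top crop: the bowl rim is centred at crop (423,203), the cup rim at (678,488) with stones inside, and the index mark at (140,255). The knob's white line points right at (153,158), about 2 rad before the mark. Side crop: the bowl rim is centred at (255,178), the cup rim at (178,480), and the lid grip is at (578,525).

```bash
python3 - <<'E'
from h import *
import pickle
T=pickle.load(open("top0.pkl","rb"));S=pickle.load(open("side0.pkl","rb"))
t=lambda u,v:(155+u/5-.4,148+v/5-.4); s=lambda u,v:(200+u/4-.4,115+v/4-.4)
print("bowl",plane(T,*t(423.5,203.5),.115),plane(S,*s(255.5,178.5),.115))
print("cup",plane(T,*t(678,488),.079),plane(S,*s(177.5,480),.079))
c=[plane(T,*t(*p),.04)[:2] for p in((72,32),(585,108),(547,373),(30,290))]
print("housing",np.round(c,4).tolist(),np.mean(c,0),np.degrees(np.arctan2(*(c[0]-c[1])[::-1])),np.degrees(np.arctan2(*(c[3]-c[2])[::-1])))
print("mark",plane(T,*t(140,255),.041),"disc",plane(T,*t(153,176),.054))
# lid
for n,c,b in(("T",T,(305,150,365,212)),("S",S,(308,222,380,285))):
    g=c["img"][b[1]:b[3],b[0]:b[2]]; h=cv2.cvtColor(g,cv2.COLOR_RGB2HSV)
    m=cv2.inRange(h,(0,0,60),(180,70,200)); m=cv2.morphologyEx(m,cv2.MORPH_OPEN,np.ones((3,3)))
    k=max(cv2.findContours(m,0,1)[0],key=cv2.contourArea); e=cv2.fitEllipse(cv2.convexHull(k)); p=(e[0][0]+b[0],e[0][1]+b[1])
    m2=cv2.inRange(h,(0,0,0),(180,255,45)); print(n,"lid",p,e[1],plane(c,*p,.012),"dark",np.argwhere(m2).mean(0)[::-1]+b[:2],m2.sum()/255)
E
```

```text
bowl [0.59589371 0.11548228 0.115     ] [0.59435805 0.11398036 0.115     ]
cup [ 0.43937095 -0.02799556  0.079     ] [ 0.43903559 -0.03036311  0.079     ]
housing [[0.7067, 0.3301], [0.6636, 0.0267], [0.5067, 0.0477], [0.5534, 0.3508]] [0.60761919 0.18881165] 81.91602243869185 81.24332602312899
mark [0.57433986 0.28675252 0.041     ] disc [0.61919117 0.27773133 0.054     ]
T lid (334.0824432373047, 181.40106010437012) (45.46579360961914, 46.40453338623047) [ 0.63292332 -0.16136935  0.012     ] dark [334.72881356 180.59322034] 59.0
S lid (342.92644119262695, 251.8033618927002) (47.417686462402344, 58.420902252197266) [ 0.6294359  -0.16539177  0.012     ] dark [343.87878788 247.32323232] 99.0
```

Emit:
carry_out([
  {"xyz": [0, 0, -0.03], "angular": [0, 0, 0]},
  {"xyz": [0, 0, -0.06], "angular": [0, 8, 0]},
  {"xyz": [0, 0, -0.06], "angular": [0, 16, 0]},
  {"xyz": [0, 0, -0.06], "angular": [0, 24, 0]},
  {"xyz": [0, 0, -0.06], "angular": [0, 24, 0]},
])

```text
clock: 0.6
position: [0.1971, 0.5927, 0.289]
ee_rot: [0.156, 0.965, 0.032, -0.206]
ft_force: [0.6, -0.3, -0.6]
grip_width: 1.0
grasp_force: 0.0
```

```bash
cat > fk.py <<'E'
from h import *
import itertools, json, os
from scipy.optimize import least_squares
def fk(q,sg,a0,L):
    sg=np.array(sg); q=np.array(q)*sg
    r=R.from_euler("z",q[0]+a0[0]); p=np.array([0,0,L[0]])
    r=r*R.from_euler("y",q[1]); r=r*R.from_euler("z",q[2]); p=p+r.apply([L[4],0,L[1]])
    r=r*R.from_euler("y",q[3]); r=r*R.from_euler("z",q[4]); p=p+r.apply([L[5],0,L[2]])
    r=r*R.from_euler("y",q[5]); r=r*R.from_euler("z",q[6]+a0[1]); p=p+r.apply([0,0,L[3]])
    return p,r
def log():
    from workcell import get_obs
    o=get_obs(); d=json.load(open("log.json")) if os.path.exists("log.json") else []
    d.append([o["joint_pos"].tolist(),o["position"].tolist(),o["ee_rot"].tolist()]); json.dump(d,open("log.json","w")); return o,d
E
python3 - <<'E'
from fk import *
q0=[-1.2816055 ,  0.33289001, -0.0647136 ,  1.46095279,  0.02161979,1.34990813, -0.08848986]
json.dump([[q0,[0.19161373, 0.59449909, 0.23049917],[ 1.55240684e-01,  9.87876407e-01, -7.27376199e-04, -7.22248559e-05]]],open("log.json","w"))
o,d=log(); print(o["joint_pos"].round(3))
best=[]
for s in itertools.product([1,-1],repeat=4):
  for a0 in itertools.product([0,np.pi],[0,np.pi/2,np.pi,-np.pi/2]):
    sg=(s[0],1,s[1],1,s[2],1,s[3])
    e=max((fk(q,sg,a0,[0]*6)[1].inv()*R.from_quat(r)).magnitude() for q,p,r in d); best.append((e,sg,a0))
best.sort(key=lambda b:b[0]); print(best[:5])
_,sg,a0=best[0]
f=lambda L:np.concatenate([fk(q,sg,a0,L)[0]-p for q,p,r in d])
print(least_squares(f,[.3,.4,.4,.2,0,0]))
E
```

```text
[-1.048  0.357 -0.07   1.37  -0.393  1.486  0.182]
[(8.728648024914887e-09, (-1, 1, -1, 1, -1, 1, -1), (0, 1.5707963267948966)), (0.1406197378506035, (-1, 1, 1, 1, -1, 1, -1), (0, 1.5707963267948966)), (0.17077325400926252, (-1, 1, 1, 1, 1, 1, -1), (3.141592653589793, -1.5707963267948966)), (0.17404055207751656, (-1, 1, -1, 1, 1, 1, -1), (3.141592653589793, -1.5707963267948966)), (0.2771841885823235, (-1, 1, -1, 1, 1, 1, 1), (3.141592653589793, -1.5707963267948966))]
     message: `gtol` termination condition is satisfied.
     success: True
      status: 1
         fun: [-1.047e-09 -1.691e-09  2.576e-09  1.388e-09  1.554e-09
                9.461e-10]
           x: [-1.889e+00  2.490e+00  3.957e-01  7.229e-01 -6.917e-01
               -3.599e-01]
        cost: 7.916129884421865e-18
         jac: [[-0.000e+00  9.319e-02 ...  2.070e-01 -4.887e-02]
               [-0.000e+00  3.132e-01 ...  9.224e-01 -2.150e-01]
               ...
               [-0.000e+00  3.025e-01 ...  8.449e-01  5.094e-02]
               [ 1.000e+00  9.371e-01 ... -3.483e-01 -9.029e-01]]
        grad: [ 3.523e-09  3.406e-09 -5.685e-10 -3.782e-09 -1.070e-09
               -3.466e-09]
  optimality: 3.781611732291661e-09
 active_mask: [ 0.000e+00  0.000e+00  0.000e+00  0.000e+00  0.000e+00
                0.000e+00]
        nfev: 4
        njev: 4
```

```bash
python3 - <<'E'
from fk import *
d=json.load(open("log.json")); sg=(-1,1,-1,1,-1,1,-1);a0=(0,np.pi/2)
A=[];b=[]
for q,p,r in d:
    A.append(np.array([fk(q,sg,a0,np.eye(6)[i])[0] for i in range(6)]).T); b.append(p)
A=np.vstack(A);b=np.hstack(b)
x,res,rk,sv=np.linalg.lstsq(A[:,:4],b,rcond=None); print(x,res,rk,sv); print(A[:,:4]@x-b)
E
```

```text
[-0.71968561  1.37758089  0.16847202  0.29841157] [0.00138809] 4 [2.40064633 1.45939177 0.32655023 0.02092458]
[-2.69683375e-02 -3.20731215e-03  1.62065452e-02  1.64277141e-05
  1.11895262e-02 -1.62065452e-02]
```

```bash
cat >> fk.py <<'E'
def tool(az,d,flip=1):
    "tool pointing along azimuth az, depressed d below level (deg), closing line level"
    a,e=np.radians([az,d]); z=np.array([np.cos(a)*np.cos(e),np.sin(a)*np.cos(e),-np.sin(e)]); y=flip*np.array([-np.sin(a),np.cos(a),0])
    return R.from_matrix(np.array([np.cross(y,z),y,z]).T)
def delta(o,p,r):
    r0=R.from_quat(o["ee_rot"]); return r0.inv().apply(np.array(p)-o["position"]).round(4), (r0.inv()*r).as_rotvec(degrees=True).round(2)
E
python3 - <<'E'
from fk import *
from workcell import *
o=get_obs()
for f in(1,-1): print(delta(o,[.42,.25,.3],tool(-90,60,f)))
E
```

```text
(array([-0.2876, -0.255 , -0.1397]), array([  3.62, -46.55,  73.94]))
(array([-0.2876, -0.255 , -0.1397]), array([ 49.19,   3.82, -96.6 ]))
```

Emit:
carry_out([
  {"xyz": [-0.145, -0.13, -0.09], "angular": [2, -23, 37]},
  {"xyz": [-0.145, -0.13, -0.09], "angular": [2, -23, 37]},
  {"xyz": [-0.145, -0.13, -0.09], "angular": [2, -23, 37]},
  {"xyz": [-0.145, -0.13, -0.09], "angular": [2, -23, 37]},
  {"xyz": [-0.145, -0.13, -0.09], "angular": [2, -23, 37]},
  {"xyz": [-0.145, -0.13, -0.09], "angular": [2, -23, 37]},
])

```text
clock: 1.2
position: [0.3125, 0.4193, 0.315]
ee_rot: [0.449, 0.89, -0.081, -0.013]
ft_force: [-0.7, 0.3, 0.2]
grip_width: 0.999
grasp_force: 0.0
```

```bash
python3 - <<'E'
from fk import *
o,d=log(); print(o["joint_pos"].round(3),o["position"])
print(delta(o,[.42,.25,.3],tool(-90,60,1)))
E
```

```text
[-1.077  0.198  0.079  1.465 -0.024  1.643 -0.363] [0.31254843 0.41926184 0.31495051]
(array([-0.1989, -0.0108,  0.027 ]), array([  1.96, -23.3 ,  37.36]))
```

Emit:
carry_out([
  {"xyz": [-0.2, -0.01, 0.027], "angular": [2, -23, 37]},
  {"xyz": [-0.2, -0.01, 0.027], "angular": [2, -23, 37]},
  {"xyz": [-0.2, -0.01, 0.027], "angular": [2, -23, 37]},
  {"xyz": [-0.2, -0.01, 0.027], "angular": [2, -23, 37]},
  {"xyz": [-0.2, -0.01, 0.027], "angular": [2, -23, 37]},
  {"xyz": [-0.2, -0.01, 0.027], "angular": [2, -23, 37]},
  {"xyz": [-0.2, -0.01, 0.027], "angular": [2, -23, 37]},
  {"xyz": [-0.2, -0.01, 0.027], "angular": [2, -23, 37]},
])

```text
clock: 2.0
position: [0.4212, 0.251, 0.299]
ee_rot: [0.679, 0.689, -0.182, 0.178]
ft_force: [-0.3, -0.2, 0.7]
grip_width: 0.997
grasp_force: 0.0
```

```bash
python3 - <<'E'
from fk import *
o,d=log(); print(o["joint_pos"].round(3),o["position"])
sg=np.array((-1,1,-1,1,-1,1,-1))
# general: fixed offset vector in every link frame
A=[];b=[]
for q,p,r in d:
    q=np.array(q)*sg; rr=R.identity(); cols=[]
    for i,ax in enumerate("zyzyzyz"):
        rr=rr*R.from_euler(ax,q[i]+(np.pi/2 if i==6 else 0)); M=rr.as_matrix()
        cols+= {0:[M[:,0],M[:,2]],2:[M[:,0],M[:,2]],4:[M[:,0],M[:,2]],5:[M[:,0]],6:[M[:,2]]}.get(i,[])
    A.append(np.array(cols).T); b.append(p)
A=np.vstack(A);b=np.hstack(b); print(A.shape,np.linalg.svd(A)[1].round(4))
names="x1 d1 x3 L1 x5 L2 x6 L3".split()
for s in((1,3,5,7),(1,2,3,4,5,7),(1,3,5,6,7),(0,1,3,5,7),(0,1,2,3,4,5,6,7)):
    x=np.linalg.lstsq(A[:,s],b,rcond=None)[0]; print([names[i] for i in s],x.round(4),np.abs(A[:,s]@x-b).max())
E
```

```text
[-1.044  0.253  0.224  1.522  0.292  1.754 -0.805] [0.42116951 0.25104409 0.29896965]
(12, 8) [3.9836 3.9562 0.5554 0.2936 0.2321 0.1539 0.0596 0.0544]
['d1', 'L1', 'L2', 'L3'] [0.3256 0.3668 0.5118 0.3275] 0.04704276667706406
['d1', 'x3', 'L1', 'x5', 'L2', 'L3'] [ 0.4213  0.014   0.2549 -0.0743  0.526   0.3836] 0.04788517471130904
['d1', 'L1', 'L2', 'x6', 'L3'] [ 0.32    0.3718  0.4741 -0.0366  0.3275] 0.04660828968081959
['x1', 'd1', 'L1', 'L2', 'L3'] [-0.2183  0.1189  0.5554  0.6696  0.2721] 0.05762451437772523
['x1', 'd1', 'x3', 'L1', 'x5', 'L2', 'x6', 'L3'] [-0.2315  0.2118  0.1272  0.4566 -0.0811  0.5167 -0.0665  0.3306] 0.05861349850039818
```

```bash
python3 - <<'E'
from fk import *
d=json.load(open("log.json"));sg=np.array((-1,1,-1,1,-1,1,-1))
print([(fk(q,sg,(0,np.pi/2),[0]*6)[1].inv()*R.from_quat(r)).magnitude() for q,p,r in d])
A=[];b=[];names=[]
for q,p,r in d:
    q=np.array(q)*sg; rr=R.identity(); cols=[];names=[]
    for i,ax in enumerate("zyzyzyz"):
        rr=rr*R.from_euler(ax,q[i]+(np.pi/2 if i==6 else 0)); M=rr.as_matrix(); cols+=list(M.T); names+=[f"{a}{i+1}" for a in "xyz"]
    A.append(np.array(cols).T); b.append(p)
A=np.vstack(A);b=np.hstack(b)
base=[2,8,14,20]
x=np.linalg.lstsq(A[:,base],b,rcond=None)[0]; print(x,(A[:,base]@x-b).round(3).reshape(-1,3))
out=[]
for k in(1,2):
  for ex in itertools.combinations([i for i in range(21) if i not in base],k):
    s=base+list(ex); x=np.linalg.lstsq(A[:,s],b,rcond=None)[0]; out.append((np.abs(A[:,s]@x-b).max(),[names[i] for i in s],x.round(4)))
out.sort(key=lambda t:t[0])
for t in out[:8]: print(t)
E
```

```text
[8.728648024914887e-09, 3.917941233591169e-16, 3.931763769662692e-16, 6.522560269672795e-16]
[0.3255683  0.36681754 0.51175    0.32751998] [[-0.047  0.007  0.001]
 [-0.039  0.014  0.002]
 [-0.034  0.029  0.   ]
 [-0.032  0.033 -0.004]]
(np.float64(0.00012047987264424131), ['z1', 'z3', 'z5', 'z7', 'y1', 'y3'], array([ 0.258 ,  0.4488,  0.49  ,  0.3431, -0.0219, -0.0238]))
(np.float64(0.00012047987264435234), ['z1', 'z3', 'z5', 'z7', 'y1', 'y4'], array([ 0.258 ,  0.4488,  0.49  ,  0.3431, -0.0219, -0.0238]))
(np.float64(0.00012047987264440785), ['z1', 'z3', 'z5', 'z7', 'y2', 'y3'], array([ 0.258 ,  0.4488,  0.49  ,  0.3431, -0.0219, -0.0238]))
(np.float64(0.00012047987264440785), ['z1', 'z3', 'z5', 'z7', 'y2', 'y4'], array([ 0.258 ,  0.4488,  0.49  ,  0.3431, -0.0219, -0.0238]))
(np.float64(0.0008145517420130588), ['z1', 'z3', 'z5', 'z7', 'y4', 'x5'], array([ 0.2611,  0.4441,  0.4921,  0.3285, -0.0454,  0.0129]))
(np.float64(0.0008145517420132808), ['z1', 'z3', 'z5', 'z7', 'y3', 'x5'], array([ 0.2611,  0.4441,  0.4921,  0.3285, -0.0454,  0.0129]))
(np.float64(0.0009016408735537107), ['z1', 'z3', 'z5', 'z7', 'y2', 'x5'], array([ 0.2544,  0.454 ,  0.4876,  0.3591, -0.0459, -0.0141]))
(np.float64(0.0009016408735538217), ['z1', 'z3', 'z5', 'z7', 'y1', 'x5'], array([ 0.2544,  0.454 ,  0.4876,  0.3591, -0.0459, -0.0141]))
```

```bash
cat > ik.py <<'E'
from fk import *
SG=np.array((-1,1,-1,1,-1,1,-1)); LO=np.array([-2.6,-.5,-1.47,.16,-1.27,.06,-2.6]); HI=np.array([2.6,2.12,1.34,2.42,4.41,2.06,2.6])
def rot(c,s,ax):
    return np.array([[c,-s,0],[s,c,0],[0,0,1]]) if ax=="z" else np.array([[c,0,s],[0,1,0],[-s,0,c]])
OFF={1:[0,-.0219,0],2:[0,-.0238,.4488],4:[0,0,.49],6:[0,0,.3431]}
def FK(q):
    q=np.asarray(q)*SG; q[6]+=np.pi/2; M=np.eye(3); p=np.array([0,0,.258]); pts=[p]
    for i,ax in enumerate("zyzyzyz"):
        M=M@rot(np.cos(q[i]),np.sin(q[i]),ax)
        if i in OFF: p=p+M@np.array(OFF[i]); pts.append(p)
    return p,M,pts
def IK(p,r,seeds,tol=2e-3):
    M0=r.as_matrix(); best=None
    def f(q):
        pp,M,_=FK(q); return np.concatenate([(pp-p)*3,(M-M0).ravel()*.5])
    for s in seeds:
        g=least_squares(f,np.clip(s,LO+.03,HI-.03),bounds=(LO+.02,HI-.02),max_nfev=60)
        if np.abs(g.fun).max()<tol: return g.x
    return None
E
cat > search.py <<'E'
from ik import *
from workcell import get_obs
import sys
q0=get_obs()["joint_pos"]; rng=np.random.default_rng(0)
cup=np.array([.4392,-.029,.050])
seeds=[q0]+[np.clip(q0+rng.normal(0,.6,7),LO,HI) for _ in range(5)]
for d in(30,45):
  for az in range(-180,180,20):
    for fl in(1,-1):
      G=tool(az,d,fl); q=IK(cup+.019*G.as_matrix()[:,2],G,seeds)
      if q is not None: print(d,az,fl,q.round(2),"elbow/wrist z",[x[2].round(2) for x in FK(q)[2][2:4]])
E
time python3 search.py
```

```text
30 -180 1 [-0.28  0.94  0.39  1.41 -0.2   1.9  -1.38] elbow/wrist z [np.float64(0.53), np.float64(0.21)]
30 -180 -1 [ 0.12  0.91 -0.22  1.38  0.08  1.91  1.44] elbow/wrist z [np.float64(0.53), np.float64(0.21)]
30 -160 1 [-0.42  0.92  0.38  1.46 -0.01  1.82 -1.23] elbow/wrist z [np.float64(0.54), np.float64(0.21)]
30 -160 -1 [ 0.03  0.9  -0.28  1.43  0.3   1.9   1.58] elbow/wrist z [np.float64(0.53), np.float64(0.21)]
30 -140 1 [-0.55  0.86  0.35  1.57  0.19  1.7  -1.12] elbow/wrist z [np.float64(0.56), np.float64(0.21)]
30 -140 -1 [ 0.02  0.87 -0.44  1.53  0.56  1.89  1.66] elbow/wrist z [np.float64(0.54), np.float64(0.21)]
30 -120 1 [-0.63  0.76  0.26  1.72  0.41  1.57 -1.08] elbow/wrist z [np.float64(0.59), np.float64(0.21)]
30 -120 -1 [ 0.04  0.84 -0.61  1.68  0.8   1.85  1.72] elbow/wrist z [np.float64(0.55), np.float64(0.21)]
30 -100 1 [-0.57  0.64  0.02  1.9   0.7   1.47 -1.13] elbow/wrist z [np.float64(0.62), np.float64(0.21)]
30 -100 -1 [ 0.07  0.8  -0.75  1.87  1.03  1.81  1.78] elbow/wrist z [np.float64(0.56), np.float64(0.21)]
30 -80 1 [-0.51  0.54 -0.17  2.11  0.97  1.38
[... 3682 characters left out ...]
.float64(0.65), np.float64(0.28)]
45 120 1 [-0.14  0.68  0.58  1.79 -0.75  1.57 -1.83] elbow/wrist z [np.float64(0.61), np.float64(0.28)]
45 120 -1 [ 0.22  0.6   0.12  1.77 -0.55  1.46  1.12] elbow/wrist z [np.float64(0.63), np.float64(0.28)]
45 140 1 [-0.19  0.74  0.53  1.67 -0.58  1.64 -1.7 ] elbow/wrist z [np.float64(0.6), np.float64(0.28)]
45 140 -1 [ 0.22  0.67 -0.01  1.65 -0.33  1.55  1.21] elbow/wrist z [np.float64(0.61), np.float64(0.28)]
45 160 1 [-0.25  0.76  0.47  1.6  -0.4   1.67 -1.55] elbow/wrist z [np.float64(0.59), np.float64(0.28)]
45 160 -1 [ 0.3   0.73 -0.28  1.56 -0.05  1.62  1.25] elbow/wrist z [np.float64(0.59), np.float64(0.28)]
real	0m2.814s
user	0m3.355s
sys	0m0.032s
```

```bash
cat > pl.py <<'E'
from ik import *
from workcell import get_obs
o=get_obs(); q=o["joint_pos"]
az,d=-75,30
G=tool(az,d,1); z=G.as_matrix()[:,2]; cup=np.array([.4392,-.029,.050]); tcp=cup+.019*z
for n,b in(("pre",.13),("grasp",0)):
    p=tcp-b*z; q2=IK(p,G,[q]); print(n,p.round(4),delta(o,p,G),q2.round(2),np.abs(q2-q).max().round(2)); q=q2
c_t=G.inv().apply([0,0,1]); foot_t=np.array([0,0,-.019])-.046*c_t   # cup origin in tool frame
bowl=np.array([.5952,.1148,.115])
def lip(Rm):
    c=Rm@c_t; dn=np.array([0,0,-1.]); dn=dn-c*(c@dn); dn/=np.linalg.norm(dn)
    return Rm@(foot_t+.075*c_t)+.0305*dn, np.degrees(np.arccos(c[2])),c   # relative to tcp
if __name__=="__main__":
  for az2 in range(-130,0,15):
   for d2 in(10,25,40):
    qq=q; out=[]
    for rho in(0,40,80,110,140,170):
      M=tool(az2,d2,1)*R.from_euler("z",-rho,degrees=True); l,t,c=lip(M.as_matrix())
      tgt=np.array([.5952,.1148,.16])-.02*np.array([c[0],c[1],0]); p=tgt-l
      qn=IK(p,M,[qq]); 
      if qn is None: out.append("X%d(%d)"%(rho,t)); continue
      out.append("%d(%d)%.1f"%(rho,t,np.abs(qn-qq).max())); qq=qn
    print(az2,d2,out)
E
python3 pl.py
```

```text
pre [0.4143 0.0639 0.1055] (array([-0.0676, -0.0074,  0.2606]), array([-10.56, -30.42,  -9.92])) [-0.87  0.43 -0.04  2.06  0.78  1.5  -1.07] 0.53
grasp [ 0.4435 -0.0449  0.0405] (array([-0.1307,  0.021 ,  0.3706]), array([-10.56, -30.42,  -9.92])) [-0.7   0.51  0.01  2.17  0.96  1.27 -1.13] 0.22
-130 10 ['X0(20)', 'X40(42)', 'X80(76)', 'X110(101)', 'X140(124)', 'X170(138)']
-130 25 ['0(5)1.1', 'X40(35)', 'X80(69)', 'X110(93)', 'X140(112)', 'X170(124)']
-130 40 ['0(9)1.3', '40(33)0.6', '80(64)0.6', '110(84)0.5', '140(100)0.5', '170(109)0.6']
-115 10 ['0(19)1.0', '40(42)0.7', '80(76)0.7', '110(101)0.6', '140(124)0.6', '170(138)0.6']
-115 25 ['0(5)1.0', '40(35)0.6', '80(69)0.7', '110(93)0.5', '140(112)0.6', '170(124)0.5']
-115 40 ['0(9)1.1', '40(33)0.6', '80(64)0.7', '110(84)0.5', '140(100)0.5', '170(109)0.5']
-100 10 ['0(19)0.9', '40(42)0.6', '80(76)0.7', '110(101)0.5', '140(124)0.6', '170(138)0.5']
-100 25 ['0(4)0.8', '40(35)0.6', '80(69)0.6', '110(93)0.5', '140(112)0.5', '170(124)0.5']
-100 40 ['0(10)0.9', '40(33)0.6', '80(64)0.7', '110(84)0.5', '140(100)0.5', '170(109)0.5']
-85 10 [
[... 904 characters left out ...]
)0.5', '40(35)0.7', '80(69)0.8', '110(93)0.6', '140(112)0.6', '170(124)0.5']
-40 40 ['0(9)0.5', '40(33)0.7', '80(64)0.8', '110(84)0.6', '140(100)0.5', '170(109)0.5']
-25 10 ['0(19)0.9', '40(42)0.7', '80(76)0.7', '110(101)0.6', '140(124)0.5', '170(138)0.5']
-25 25 ['0(4)0.7', '40(35)0.7', '80(69)0.8', '110(93)0.6', '140(112)0.6', '170(124)0.5']
-25 40 ['0(10)0.6', '40(33)0.8', '80(64)0.8', '110(84)0.6', '140(100)0.5', 'X170(109)']
-10 10 ['0(20)1.3', '40(42)1.0', '80(76)1.3', '110(101)0.3', '140(124)0.3', '170(138)0.4']
-10 25 ['0(4)1.1', '40(35)0.8', '80(69)0.7', '110(93)0.6', '140(112)0.6', '170(124)0.5']
-10 40 ['0(9)0.7', '40(33)0.8', '80(64)0.8', '110(84)0.6', '140(100)0.6', 'X170(109)']
```

Emit:
carry_out([
  {"xyz": [-0.0676, -0.0074, 0.2606], "angular": [-10.56, -30.42, -9.92]},
  {"xyz": [-0.0676, -0.0074, 0.2606], "angular": [-10.56, -30.42, -9.92]},
  {"xyz": [-0.0676, -0.0074, 0.2606], "angular": [-10.56, -30.42, -9.92]},
  {"xyz": [-0.0676, -0.0074, 0.2606], "angular": [-10.56, -30.42, -9.92]},
  {"xyz": [-0.0676, -0.0074, 0.2606], "angular": [-10.56, -30.42, -9.92]},
  {"xyz": [-0.0676, -0.0074, 0.2606], "angular": [-10.56, -30.42, -9.92]},
  {"xyz": [-0.0676, -0.0074, 0.2606], "angular": [-10.56, -30.42, -9.92]},
  {"xyz": [-0.0676, -0.0074, 0.2606], "angular": [-10.56, -30.42, -9.92]},
  {"xyz": [-0.0676, -0.0074, 0.2606], "angular": [-10.56, -30.42, -9.92]},
])

```text
clock: 2.9
position: [0.4149, 0.064, 0.1067]
ee_rot: [0.529, 0.686, -0.304, 0.397]
ft_force: [-0.2, 1.0, -0.4]
grip_width: 1.003
grasp_force: 0.0
```

```bash
python3 - <<'E'
from pl import *
from workcell import camera
print(o["joint_pos"].round(2))
a,b=camera("top"),camera("side")
f=lambda c,u,v,w,h,k:cv2.resize(c["img"][v:v+h,u:u+w],None,fx=k,fy=k,interpolation=cv2.INTER_CUBIC)
im=np.hstack([f(a,210,180,130,130,3),f(b,170,160,130,130,3)]); cv2.imwrite("pics/pre.png",im[:,:,::-1])
E
```

```text
pre [0.4143 0.0639 0.1055] (array([ 0.001 , -0.0006,  0.0006]), array([-0.11,  0.01, -0.26])) [-1.09  0.44  0.22  2.07  0.72  1.43 -1.01] 0.0
grasp [ 0.4435 -0.0449  0.0405] (array([ 0.0011, -0.0004,  0.1306]), array([-0.11,  0.01, -0.26])) [-0.92  0.52  0.25  2.18  0.88  1.19 -1.08] 0.24
[-1.09  0.44  0.22  2.07  0.72  1.43 -1.01]
```

View pics/pre.png

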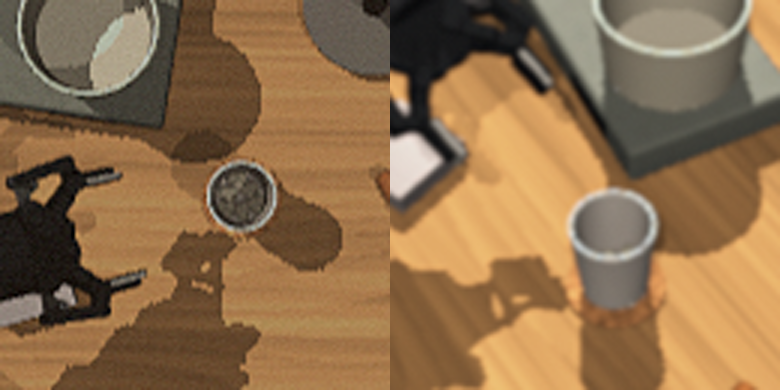

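The open gripper faces the cup squarely in both views: fingers at top (100,175) and (125,280), cup centre at (241,196).

Emit:
carry_out([
  {"xyz": [0.001, 0, 0.03], "angular": [0, 0, 0]},
  {"xyz": [0.001, 0, 0.06], "angular": [0, 0, 0]},
  {"xyz": [0.001, 0, 0.09], "angular": [0, 0, 0]},
  {"xyz": [0.001, 0, 0.115], "angular": [0, 0, 0]},
  {"xyz": [0.001, 0, 0.13], "angular": [0, 0, 0]},
  {"xyz": [0.001, 0, 0.13], "angular": [0, 0, 0]},
])

```text
clock: 3.6
position: [0.4426, -0.0477, 0.0404]
ee_rot: [0.529, 0.684, -0.307, 0.397]
ft_force: [-1.4, -0.7, 0.1]
grip_width: 0.997
grasp_force: 0.0
```

Emit:
carry_out([
  {"xyz": [0, 0, 0], "angular": [0, 0, 0]},
  {"xyz": [0, 0, 0], "angular": [0, 0, 0]},
  {"xyz": [0, 0, 0], "angular": [0, 0, 0]},
  {"xyz": [0, 0, 0], "angular": [0, 0, 0]},
  {"xyz": [0, 0, 0], "angular": [0, 0, 0]},
  {"xyz": [0, 0, 0], "angular": [0, 0, 0]},
], hand=0.5, grip_force=50)

```text
clock: 4.2
position: [0.4434, -0.045, 0.0411]
ee_rot: [0.529, 0.685, -0.305, 0.398]
ft_force: [-0.9, 2.3, 7.0]
grip_width: 0.721
grasp_force: 53.0
```

```bash
python3 - <<'E'
from workcell import *
o=get_obs(); print(o)
E
```

```text
{'clock': 4.2, 'joint_pos': array([-0.96424657,  0.53058889,  0.3007905 ,  2.18411652,  0.86317149,
        1.17123162, -1.06563896]), 'joint_velocities': array([ 0.0002012 , -0.00033586, -0.00212199,  0.00063846,  0.0008332 ,
        0.0002675 ,  0.0002791 ]), 'tau': array([  1.12986904, -46.12730742,   8.21884096, -14.21031296,
         1.73246071,   2.84673907,  -0.12673419]), 'position': array([ 0.44336173, -0.04499714,  0.04107523]), 'ee_rot': array([ 0.52860137,  0.68514698, -0.30493579,  0.39770387]), 'ft_force': array([-0.94789361,  2.25140516,  7.03862519]), 'torque': array([ 0.06587681,  0.28097142, -0.1216831 ]), 'grasp_force': 52.972674667689716, 'grip_width': 0.7209462365918989}
```

```bash
cat > pour.py <<'E'
from ik import *
from workcell import get_obs
gq=[0.52860137,0.68514698,-0.30493579,0.39770387]; gp=np.array([.44336,-.045,.04108]); G=R.from_quat(gq)
c_t=G.inv().apply([0,0,1]); foot_t=G.inv().apply(np.array([.4392,-.029,.004])-gp)
def lip(M):
    c=M@c_t; dn=np.array([0,0,-1.]); dn=dn-c*(c@dn); dn/=np.linalg.norm(dn)
    return M@(foot_t+.075*c_t)+.0305*dn, np.degrees(np.arccos(c[2])),c
def pose(az,d,rho,zl=.145,back=.02):
    M=tool(az,d,1)*R.from_euler("z",-rho,degrees=True); l,t,c=lip(M.as_matrix()); h=c[:2]/np.linalg.norm(c[:2])
    return np.array([.5952,.1148,zl])-back*np.array([*h,0])-l,M,t,c
E
python3 - <<'E'
from pour import *
o=get_obs(); q=o["joint_pos"]; print("up .2:",delta(o,o["position"]+[0,0,.2],R.from_quat(o["ee_rot"])))
o2=dict(o,position=o["position"]+[0,0,.2])
for w in((-75,30,0),(-75,28,70)):
    p,M,t,c=pose(*w,zl=.17); qn=IK(p,M,[q]); print(w,p.round(3),t.round(),c.round(2),"lifted->",delta(o2,p,M),qn.round(2)); q=qn
E
```

```text
up .2: (array([-0.1735,  0.0005, -0.0995]), array([0., 0., 0.]))
(-75, 30, 0) [0.556 0.125 0.132] 0.0 [ 0. -0.  1.] lifted-> (array([ 0.1622,  0.1518, -0.0629]), array([-0.11,  0.15, -0.24])) [-1.08  0.65  0.39  1.69  0.68  1.44 -0.75]
(-75, 28, 70) [0.551 0.064 0.174] 60.0 [0.71 0.5  0.49] lifted-> (array([ 0.0976,  0.1314, -0.0339]), array([  1.03,  -1.68, -70.23])) [-0.58  0.51 -0.18  1.76  0.97  1.62  0.37]
```

Emit:
carry_out([
  {"xyz": [-0.02, 0, -0.0115], "angular": [0, 0, 0]},
  {"xyz": [-0.06, 0, -0.034], "angular": [0, 0, 0]},
  {"xyz": [-0.1, 0, -0.057], "angular": [0, 0, 0]},
  {"xyz": [-0.14, 0, -0.08], "angular": [0, 0, 0]},
  {"xyz": [-0.1735, 0, -0.0995], "angular": [0, 0, 0]},
  {"xyz": [-0.1735, 0, -0.0995], "angular": [0, 0, 0]},
])

```text
clock: 4.8
position: [0.4438, -0.045, 0.2441]
ee_rot: [0.531, 0.685, -0.302, 0.398]
ft_force: [0.0, -0.1, -3.1]
grip_width: 0.722
grasp_force: 54.6
```

Emit:
carry_out([
  {"xyz": [0.01, 0.013, -0.003], "angular": [0, 0, -7]},
  {"xyz": [0.02, 0.026, -0.007], "angular": [0, 0, -14]},
  {"xyz": [0.03, 0.04, -0.01], "angular": [0, 0, -21]},
  {"xyz": [0.04, 0.053, -0.014], "angular": [0, -1, -28]},
  {"xyz": [0.05, 0.066, -0.017], "angular": [0, -1, -35]},
  {"xyz": [0.06, 0.08, -0.02], "angular": [0, -1, -42]},
  {"xyz": [0.07, 0.093, -0.024], "angular": [0, -1, -49]},
  {"xyz": [0.08, 0.106, -0.027], "angular": [1, -1, -56]},
  {"xyz": [0.09, 0.12, -0.03], "angular": [1, -1, -63]},
  {"xyz": [0.0976, 0.1314, -0.034], "angular": [1, -2, -70]},
  {"xyz": [0.0976, 0.1314, -0.034], "angular": [1, -2, -70]},
  {"xyz": [0.0976, 0.1314, -0.034], "angular": [1, -2, -70]},
])

```text
clock: 6.0
position: [0.5494, 0.0625, 0.1722]
ee_rot: [0.04, 0.855, -0.492, 0.157]
ft_force: [-0.3, -0.7, -1.4]
grip_width: 0.72
grasp_force: 54.6
```

```bash
python3 - <<'E'
from pour import *
from workcell import camera
o=get_obs(); q=o["joint_pos"]; M0=R.from_quat(o["ee_rot"]).as_matrix()
l,t,c=lip(M0); print(o["position"],"lip",l+o["position"],t,c,o["grip_width"],o["grasp_force"])
for w in((-75,26,85),(-75,22,100),(-75,18,115),(-75,14,130),(-75,10,145),(-75,10,152)):
    p,M,t,c=pose(*w,zl=.15); qn=IK(p,M,[q]); print(w,t.round(),delta(o,p,M),None if qn is None else qn.round(2)); q=qn if qn is not None else q
a,b=camera("top"),camera("side")
f=lambda c,u,v,w,h,k:cv2.resize(c["img"][v:v+h,u:u+w],None,fx=k,fy=k,interpolation=cv2.INTER_CUBIC)
cv2.imwrite("pics/pp.png",np.hstack([f(a,170,130,130,130,3),f(b,180,80,130,130,3)])[:,:,::-1])
E
```

```text
[0.54935182 0.06249755 0.17217766] lip [0.57747185 0.10187172 0.16862913] 60.22692149735113 [0.7079554  0.50221628 0.49656617] 0.7195807920761763 54.55291175036109
(-75, 26, 85) 74.0 (array([-0.0045,  0.0091,  0.0067]), array([  1.73,  -0.34, -15.32])) [-0.85  0.55  0.16  1.77  0.88  1.52  0.67]
(-75, 22, 100) 87.0 (array([-0.0151,  0.0032,  0.0044]), array([  5.81,  -0.47, -30.3 ])) [-0.8   0.58  0.09  1.74  0.94  1.59  0.91]
(-75, 18, 115) 101.0 (array([-0.0259,  0.0002,  0.0006]), array([ 10.01,   0.46, -45.22])) [-0.75  0.62  0.03  1.71  1.01  1.66  1.15]
(-75, 14, 130) 115.0 (array([-0.0361,  0.    , -0.004 ]), array([ 14.19,   2.51, -60.03])) [-0.71  0.67 -0.04  1.67  1.08  1.74  1.39]
(-75, 10, 145) 128.0 (array([-0.0451,  0.0022, -0.0087]), array([ 18.21,   5.74, -74.69])) [-0.66  0.72 -0.11  1.63  1.15  1.82  1.63]
(-75, 10, 152) 132.0 (array([-0.0483,  0.0038, -0.0097]), array([ 18.09,   6.94, -81.62])) [-0.62  0.73 -0.17  1.62  1.17  1.85  1.75]
```

View pics/pp.png

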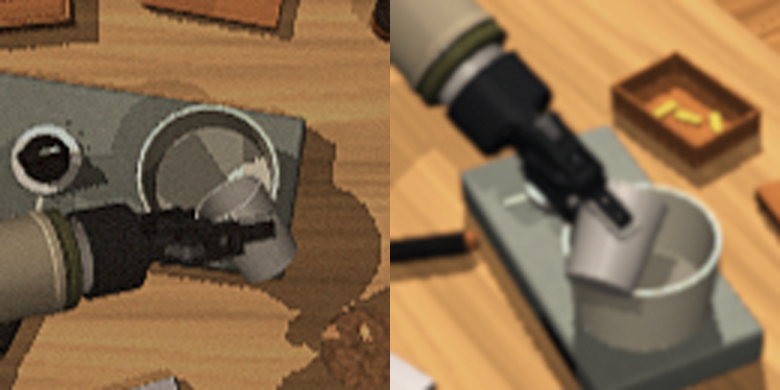

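The tipped cup sits over the bowl with its lip at about (225,200) in the top half, well inside the rim. Now pouring.

Emit:
carry_out([
  {"xyz": [-0.002, 0.006, 0.004], "angular": [1, 0, -8]},
  {"xyz": [-0.0045, 0.009, 0.0067], "angular": [1.7, 0, -15]},
  {"xyz": [-0.01, 0.006, 0.0055], "angular": [3.7, 0, -23]},
  {"xyz": [-0.015, 0.003, 0.0044], "angular": [5.8, 0, -30]},
  {"xyz": [-0.0205, 0.0015, 0.0025], "angular": [8, 0, -38]},
  {"xyz": [-0.026, 0, 0.0006], "angular": [10, 0.5, -45]},
  {"xyz": [-0.031, 0, -0.002], "angular": [12, 1.5, -52.5]},
  {"xyz": [-0.036, 0, -0.004], "angular": [14, 2.5, -60]},
  {"xyz": [-0.0405, 0.001, -0.0063], "angular": [16, 4, -67.5]},
  {"xyz": [-0.045, 0.002, -0.0087], "angular": [18, 5.7, -74.7]},
  {"xyz": [-0.048, 0.004, -0.0097], "angular": [18, 7, -81.6]},
  {"xyz": [-0.048, 0.004, -0.0097], "angular": [18, 7, -81.6]},
])

```text
clock: 7.3
position: [0.594, 0.0768, 0.1889]
ee_rot: [-0.477, 0.599, -0.589, -0.257]
ft_force: [0.5, -0.1, -1.4]
grip_width: 0.722
grasp_force: 54.7
```

Emit:
carry_out([
  {"xyz": [0, 0, 0], "angular": [0, 0, 0]},
  {"xyz": [0, 0, 0], "angular": [0, 0, 0]},
  {"xyz": [0, 0, 0], "angular": [0, 0, 0]},
  {"xyz": [0, 0, 0], "angular": [0, 0, 0]},
  {"xyz": [0, 0, 0], "angular": [0, 0, 0]},
  {"xyz": [0, 0, 0], "angular": [0, 0, 0]},
  {"xyz": [0, 0, 0], "angular": [0, 0, 0]},
  {"xyz": [0, 0, 0], "angular": [0, 0, 0]},
  {"xyz": [0, 0, 0], "angular": [0, 0, 0]},
  {"xyz": [0, 0, 0], "angular": [0, 0, 0]},
])

```text
clock: 8.3
position: [0.594, 0.0769, 0.1887]
ee_rot: [-0.477, 0.599, -0.589, -0.257]
ft_force: [-0.4, 0.3, -1.1]
grip_width: 0.723
grasp_force: 54.7
```

```bash
python3 - <<'E'
from pour import *
from workcell import camera
o=get_obs(); l,t,c=lip(R.from_quat(o["ee_rot"]).as_matrix()); print(l+o["position"],t,o["ft_force"],o["grip_width"])
# plan back
p,M,_,_=pose(-75,28,70,zl=.19); print("back70",delta(o,p,M))
a,b=camera("top"),camera("side")
f=lambda c,u,v,w,h,k:cv2.resize(c["img"][v:v+h,u:u+w],None,fx=k,fy=k,interpolation=cv2.INTER_CUBIC)
cv2.imwrite("pics/pp2.png",np.hstack([f(a,170,130,130,130,3),f(b,200,80,130,130,3)])[:,:,::-1])
E
```

```text
[0.58932599 0.09571928 0.15029114] 132.00123709417267 [-0.43829745  0.2515699  -1.06914415] 0.7234620201519073
back70 (array([0.0256, 0.0375, 0.0004]), array([-18.26,  -7.06,  81.36]))
```

View pics/pp2.png

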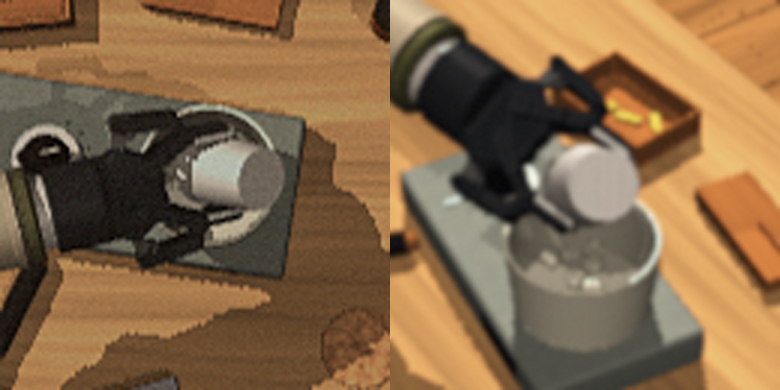

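The stones lie on the bowl floor (side half, about (580,270)) and the wrist load has fallen to the empty cup's weight. Now bringing the cup back upright.

Emit:
carry_out([
  {"xyz": [0.003, 0.004, -0.01], "angular": [-2, -1, 8]},
  {"xyz": [0.005, 0.008, -0.015], "angular": [-4, -1, 16]},
  {"xyz": [0.008, 0.012, -0.015], "angular": [-5, -2, 24]},
  {"xyz": [0.01, 0.015, -0.012], "angular": [-7, -3, 32]},
  {"xyz": [0.013, 0.019, -0.01], "angular": [-9, -3.5, 40]},
  {"xyz": [0.015, 0.022, -0.008], "angular": [-11, -4, 48]},
  {"xyz": [0.018, 0.027, -0.006], "angular": [-13, -5, 57]},
  {"xyz": [0.02, 0.03, -0.004], "angular": [-15, -6, 65]},
  {"xyz": [0.023, 0.034, -0.002], "angular": [-17, -6.5, 73]},
  {"xyz": [0.0256, 0.0375, 0], "angular": [-18, -7, 81.4]},
  {"xyz": [0.0256, 0.0375, 0], "angular": [-18, -7, 81.4]},
])

```text
clock: 9.5
position: [0.5502, 0.0639, 0.1943]
ee_rot: [0.039, 0.855, -0.492, 0.157]
ft_force: [-0.2, 0.0, -0.8]
grip_width: 0.72
grasp_force: 54.7
```

```bash
python3 - <<'E'
from pour import *
from workcell import camera
o=get_obs(); print(o["position"]); print("lifted",delta(o,gp+[0,0,.2],G)); print("half", delta(o,gp+[.02,.02,.2],G)[0])
c=camera("top"); g=c["img"][225:268,265:320]; h=cv2.cvtColor(g,cv2.COLOR_RGB2HSV); T=c
cv2.imwrite("pics/x.png",cv2.resize(g,None,fx=8,fy=8)[:,:,::-1])
s=camera("side"); g=s["img"][225:290,215:280]; cv2.imwrite("pics/y.png",cv2.resize(g,None,fx=6,fy=6)[:,:,::-1])
a=cv2.imread("pics/x.png");b=cv2.imread("pics/y.png"); im=np.zeros((400,840,3),np.uint8); im[:344,:440]=a; im[:390,450:840]=b; cv2.imwrite("pics/xy.png",im[:,:800])
E
```

```text
[0.55021414 0.06389671 0.1942585 ]
lifted (array([ 0.0966, -0.1182,  0.0467]), array([-1.11,  1.9 , 70.03]))
half [ 0.0759 -0.1035  0.0342]
```

View pics/xy.png

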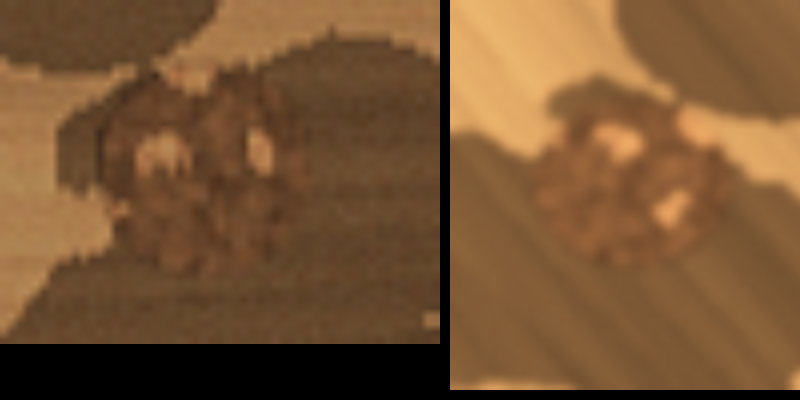

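The coaster's outline in the crops, centred near (205,168) and (635,178), matches where the cup stood, so I put the cup back there.

Emit:
carry_out([
  {"xyz": [0.01, -0.012, 0.005], "angular": [0, 0, 7]},
  {"xyz": [0.02, -0.024, 0.01], "angular": [0, 0, 14]},
  {"xyz": [0.03, -0.036, 0.014], "angular": [0, 0.5, 21]},
  {"xyz": [0.04, -0.048, 0.019], "angular": [-0.5, 0.5, 28]},
  {"xyz": [0.05, -0.06, 0.024], "angular": [-0.5, 1, 35]},
  {"xyz": [0.06, -0.072, 0.029], "angular": [-0.5, 1, 42]},
  {"xyz": [0.07, -0.084, 0.034], "angular": [-1, 1.5, 49]},
  {"xyz": [0.08, -0.096, 0.038], "angular": [-1, 1.5, 56]},
  {"xyz": [0.09, -0.108, 0.043], "angular": [-1, 2, 63]},
  {"xyz": [0.0966, -0.1182, 0.0467], "angular": [-1.1, 1.9, 70]},
  {"xyz": [0.0966, -0.1182, 0.0467], "angular": [-1.1, 1.9, 70]},
  {"xyz": [0.0966, -0.1182, 0.0467], "angular": [-1.1, 1.9, 70]},
])

```text
clock: 10.8
position: [0.4445, -0.0441, 0.241]
ee_rot: [0.525, 0.687, -0.307, 0.396]
ft_force: [0.1, 0.6, -1.4]
grip_width: 0.72
grasp_force: 54.7
```

```bash
python3 - <<'E'
from pour import *
o=get_obs(); print(o["position"],(R.from_quat(o["ee_rot"]).apply(c_t)).round(4)); 
for h in(.02,.003,.001): print(h,delta(o,gp+[0,0,h],G))
import pickle
T=pickle.load(open("top0.pkl","rb"));S=pickle.load(open("side0.pkl","rb")); print(plane(T,290.2,245.6,.004),plane(S,245.6,254.5,.004))
E
```

```text
[ 0.44449115 -0.04411552  0.24098274] [0.0077 0.0027 1.    ]
0.02 (array([ 0.1558, -0.0003,  0.0899]), array([-0.01,  0.04,  0.54]))
0.003 (array([ 0.1706, -0.0002,  0.0984]), array([-0.01,  0.04,  0.54]))
0.001 (array([ 0.1723, -0.0002,  0.0994]), array([-0.01,  0.04,  0.54]))
[ 0.43948188 -0.03034612  0.004     ] [ 0.43888175 -0.03335617  0.004     ]
```

Emit:
carry_out([
  {"xyz": [0.039, 0, 0.0225], "angular": [0, 0, 0.5]},
  {"xyz": [0.078, 0, 0.045], "angular": [0, 0, 0.5]},
  {"xyz": [0.117, 0, 0.0675], "angular": [0, 0, 0.5]},
  {"xyz": [0.1558, 0, 0.09], "angular": [0, 0, 0.5]},
  {"xyz": [0.1615, 0, 0.0933], "angular": [0, 0, 0.5]},
  {"xyz": [0.167, 0, 0.0965], "angular": [0, 0, 0.5]},
  {"xyz": [0.17, 0, 0.098], "angular": [0, 0, 0.5]},
  {"xyz": [0.1725, 0, 0.0995], "angular": [0, 0, 0.5]},
  {"xyz": [0.1725, 0, 0.0995], "angular": [0, 0, 0.5]},
  {"xyz": [0.1725, 0, 0.0995], "angular": [0, 0, 0.5]},
])

```text
clock: 11.8
position: [0.4444, -0.0449, 0.0425]
ee_rot: [0.531, 0.684, -0.304, 0.399]
ft_force: [0.0, -0.5, -1.1]
grip_width: 0.72
grasp_force: 54.8
```

```bash
python3 - <<'E'
from pour import *
o=get_obs(); print(o["position"],o["ft_force"],o["torque"],o["grip_width"])
E
```

```text
[ 0.4444365  -0.044915    0.04252771] [ 0.03365556 -0.53220884 -1.0933627 ] [ 1.05570533  0.29203604 -0.05192751] 0.7204658106809555
```

Emit:
carry_out([
  {"xyz": [0.001, 0, 0.0005], "angular": [0, 0, 0]},
  {"xyz": [0.002, 0, 0.001], "angular": [0, 0, 0]},
  {"xyz": [0.002, 0, 0.001], "angular": [0, 0, 0]},
])

```text
clock: 12.1
position: [0.4446, -0.0452, 0.0411]
ee_rot: [0.53, 0.683, -0.305, 0.4]
ft_force: [-2.4, 3.7, 14.1]
grip_width: 0.72
grasp_force: 54.9
```

Emit:
carry_out([
  {"xyz": [0, 0, 0], "angular": [0, 0, 0]},
  {"xyz": [0, 0, 0], "angular": [0, 0, 0]},
  {"xyz": [0, 0, 0], "angular": [0, 0, 0]},
  {"xyz": [0, 0, 0], "angular": [0, 0, 0]},
  {"xyz": [0, 0, 0], "angular": [0, 0, 0]},
], hand=1)

```text
clock: 12.6
position: [0.444, -0.0451, 0.0396]
ee_rot: [0.53, 0.684, -0.304, 0.399]
ft_force: [-0.1, -0.0, 1.4]
grip_width: 1.002
grasp_force: 0.0
```

Emit:
carry_out([
  {"xyz": [0, 0, -0.02], "angular": [0, 0, 0]},
  {"xyz": [0, 0, -0.05], "angular": [0, 0, 0]},
  {"xyz": [0, 0, -0.09], "angular": [0, 0, 0]},
  {"xyz": [0, 0, -0.13], "angular": [0, 0, 0]},
  {"xyz": [-0.04, 0, -0.16], "angular": [0, 0, 0]},
  {"xyz": [-0.08, 0, -0.18], "angular": [0, 0, 0]},
  {"xyz": [-0.12, 0, -0.2], "angular": [0, 0, 0]},
  {"xyz": [-0.12, 0, -0.2], "angular": [0, 0, 0]},
])

```text
clock: 13.4
position: [0.4151, 0.0653, 0.2471]
ee_rot: [0.532, 0.683, -0.301, 0.399]
ft_force: [0.3, 0.4, -0.8]
grip_width: 0.997
grasp_force: 0.0
```

```bash
python3 - <<'E'
from ik import *
from workcell import *
import pickle
o=get_obs(); print(o["position"],o["joint_pos"].round(2))
T=camera("top");S=camera("side"); pickle.dump((T,S),open("c2.pkl","wb"))
f=lambda c,u,v,w,h,k:cv2.resize(c["img"][v:v+h,u:u+w],None,fx=k,fy=k,interpolation=cv2.INTER_CUBIC)
A=f(T,215,160,110,100,3.6); B=f(T,340,205,75,55,5.3)
C=f(S,210,150,110,100,3.6); D=f(S,285,285,95,90,3.3)
W=np.zeros((600,800,3),np.uint8)
for im,(x,y) in((A,(0,0)),(B,(400,0)),(C,(0,300)),(D,(400,300))):
    im=im[:300,:400]; W[y:y+im.shape[0],x:x+im.shape[1]]=im
cv2.imwrite("pics/after.png",W[:,:,::-1])
E
```

```text
[0.41512626 0.06532841 0.24711451] [-1.15  0.19  0.27  2.    0.75  1.67 -0.83]
```

View pics/after.png

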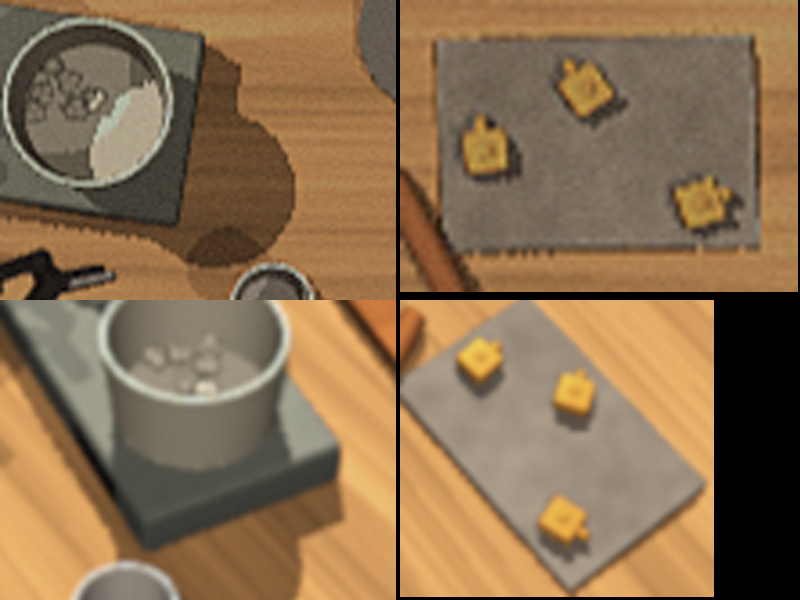

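The bowl's stones are in view (six blobs near (65,90)) and the cup is empty and upright. On the tile the pendants' centres and stubs are at (486,152) up, (587,90) up-left, and (702,204) right-up.

```bash
cat > pend.py <<'E'
from ik import *
from workcell import *
def down(yaw): # tool straight down, closing line y at yaw deg
    a=np.radians(yaw); y=np.array([np.cos(a),np.sin(a),0]); z=np.array([0,0,-1.]); return R.from_matrix(np.array([np.cross(y,z),y,z]).T)
def find(c,box):
    h=cv2.cvtColor(c["img"],cv2.COLOR_RGB2HSV); x0,y0,x1,y1=box
    m=np.zeros(h.shape[:2],np.uint8); m[y0:y1,x0:x1]=cv2.inRange(h,(12,120,110),(35,255,255))[y0:y1,x0:x1]
    out=[]
    for k in cv2.findContours(m,0,1)[0]:
        if 40<cv2.contourArea(k)<250:
            w=np.array([plane(c,*p[0],.018)[:2] for p in k])*1e4
            # fill in world raster (0.5 mm)
            o=w.min(0)-50; r=np.zeros((200,200),np.uint8); cv2.fillPoly(r,[np.int32((w-o)/5)],255)
            s=cv2.morphologyEx(r,cv2.MORPH_OPEN,cv2.getStructuringElement(cv2.MORPH_ELLIPSE,(29,29)))
            a=cv2.minAreaRect(np.argwhere(s)[:,::-1].astype(np.int32)); t=np.argwhere(cv2.subtract(r,s)); ct=np.array(a[0])
            far=np.argwhere(r)[:,::-1]; far=far[np.argsort(np.linalg.norm(far-ct,axis=1))[-60:]].mean(0)
            ang=np.degrees(np.arctan2(*(far-ct)[::-1])); e=a[2]+90*np.round((ang-a[2])/90)
            out.append(((ct*5+o)/1e4,np.array(a[1])/2,ang,e))
    return out
E
python3 - <<'E'
from pend import *
T,S=camera("top"),camera("side")
for c,b in((T,(345,208,412,256)),(S,(290,290,375,370))):
    for p,s,ang,e in sorted(find(c,b),key=lambda t:-t[0][1]): print(p.round(4),s.round(1),"stub",ang.round(),"square",e.round())
E
```

```text
[ 0.4779 -0.224 ] [20.5 24. ] stub 4.0 square 0.0
[ 0.513  -0.2806] [23.3 22.2] stub 34.0 square 34.0
[ 0.4488 -0.3456] [21.5 23.5] stub -48.0 square -90.0
[ 0.4672 -0.1989] [27.3 33.2] stub -28.0 square -29.0
[ 0.4762 -0.2283] [27.8 24.5] stub -140.0 square -169.0
[ 0.5112 -0.284 ] [28.4 23. ] stub -120.0 square -146.0
[ 0.4462 -0.3495] [25.9 27.3] stub 1.0 square 27.0
```

```bash
python3 - <<'E'
from pend import *
T,S=camera("top"),camera("side")
for c,b in((T,(325,225,372,300)),(S,(250,280,300,345))):
    h=cv2.cvtColor(c["img"],cv2.COLOR_RGB2HSV)[b[1]:b[3],b[0]:b[2]]
    m=cv2.inRange(h,(5,140,60),(13,255,190)); m=cv2.morphologyEx(m,cv2.MORPH_OPEN,np.ones((3,3)))
    k=max(cv2.findContours(m,0,1)[0],key=cv2.contourArea); bx=cv2.boxPoints(cv2.minAreaRect(k))+b[:2]
    print([plane(c,*p,.012)[:2].round(3).tolist() for p in bx])
o=get_obs(); q=o["joint_pos"]
for yaw in(98,-82):
    q1=IK(np.array([.4785,-.225,.12]),down(yaw),[q]); print(yaw,delta(o,[.4785,-.225,.12],down(yaw)),None if q1 is None else q1.round(2))
E
```

```text
[[0.461, -0.161], [0.471, -0.179], [0.391, -0.223], [0.381, -0.204]]
[[0.382, -0.207], [0.464, -0.172], [0.469, -0.189], [0.388, -0.224]]
98 (array([-0.0408, -0.0109,  0.318 ]), array([-43.35,  49.09, -75.13])) [-0.53  0.34  1.04  1.89 -0.33  1.09  2.35]
-82 (array([-0.0408, -0.0109,  0.318 ]), array([50.49, 44.58, 86.53])) [ 0.06  0.22  0.33  1.87 -0.08  1.07 -1.01]
```

Emit:
carry_out([
  {"xyz": [-0.003, -0.001, 0.024], "angular": [4.2, 3.7, 7.2]},
  {"xyz": [-0.007, -0.002, 0.05], "angular": [8.4, 7.4, 14.4]},
  {"xyz": [-0.01, -0.003, 0.08], "angular": [12, 10.5, 20.5]},
  {"xyz": [-0.014, -0.004, 0.11], "angular": [16, 14, 27.5]},
  {"xyz": [-0.017, -0.005, 0.135], "angular": [20, 17.7, 34.3]},
  {"xyz": [-0.021, -0.006, 0.16], "angular": [24, 21.2, 41.1]},
  {"xyz": [-0.024, -0.006, 0.19], "angular": [28, 24.7, 48]},
  {"xyz": [-0.028, -0.007, 0.215], "angular": [32, 28.3, 54.8]},
  {"xyz": [-0.031, -0.008, 0.24], "angular": [36, 31.8, 61.7]},
  {"xyz": [-0.035, -0.009, 0.27], "angular": [40, 35.3, 68.5]},
  {"xyz": [-0.038, -0.01, 0.295], "angular": [44, 38.8, 75.4]},
  {"xyz": [-0.041, -0.011, 0.318], "angular": [48, 42.4, 82.3]},
], hand=0.4, grip_force=40)

```text
clock: 14.9
position: [0.4789, -0.2259, 0.1195]
ee_rot: [0.993, 0.112, -0.02, 0.026]
ft_force: [0.8, 1.1, 0.7]
grip_width: 0.399
grasp_force: 0.0
```

```bash
cat > p1.py <<'E'
from pend import *
import sys
x,y,z,yaw=map(float,sys.argv[1:5])
o=get_obs(); q=IK(np.array([x,y,z]),down(yaw),[o["joint_pos"]])
print(o["position"].round(4),delta(o,[x,y,z],down(yaw)),None if q is None else (q.round(2),np.abs(q-o["joint_pos"]).max().round(2)))
E
python3 p1.py .4785 -.225 .06 -82
```

```text
[ 0.4789 -0.2259  0.1195] (array([ 0.0025, -0.0038,  0.0594]), array([2.83, 2.47, 4.84])) (array([-0.17,  0.33,  0.61,  1.93, -0.23,  0.95, -0.89]), np.float64(0.18))
```

Emit:
carry_out([
  {"xyz": [0.0025, -0.0038, 0.04], "angular": [2.8, 2.5, 4.8]},
  {"xyz": [0.0025, -0.0038, 0.0594], "angular": [2.8, 2.5, 4.8]},
  {"xyz": [0.0025, -0.0038, 0.0594], "angular": [2.8, 2.5, 4.8]},
])

```text
clock: 15.2
position: [0.4755, -0.2239, 0.0577]
ee_rot: [0.997, 0.072, -0.004, 0.001]
ft_force: [-0.4, 1.0, 0.7]
grip_width: 0.394
grasp_force: 0.0
```

```bash
python3 p1.py .4785 -.225 .0085 -82; python3 - <<'E'
from pend import *
S=camera("side")
for p,s,ang,e in find(S,(290,290,375,370)): print(p.round(4),e.round())
E
```

```text
[ 0.4755 -0.2239  0.0577] (array([0.0032, 0.0015, 0.0492]), array([0.04, 0.44, 0.23])) (array([-0.19,  0.43,  0.64,  1.96, -0.33,  0.86, -0.8 ]), np.float64(0.1))
[ 0.4463 -0.3497] 117.0
[ 0.5108 -0.2843] 124.0
[ 0.475  -0.2286] -174.0
[ 0.4672 -0.1989] -29.0
```

Emit:
carry_out([
  {"xyz": [0.003, 0.0015, 0.02], "angular": [0, 0.4, 0]},
  {"xyz": [0.003, 0.0015, 0.035], "angular": [0, 0.4, 0]},
  {"xyz": [0.003, 0.0015, 0.045], "angular": [0, 0.4, 0]},
  {"xyz": [0.003, 0.0015, 0.049], "angular": [0, 0.4, 0]},
  {"xyz": [0.003, 0.0015, 0.049], "angular": [0, 0.4, 0]},
])

```text
clock: 15.75
position: [0.4815, -0.2247, 0.0118]
ee_rot: [0.997, 0.073, 0.003, 0.001]
ft_force: [0.3, 0.0, 0.8]
grip_width: 0.4
grasp_force: 0.0
```

Emit:
carry_out([
  {"xyz": [0, 0, 0], "angular": [0, 0, 0]},
  {"xyz": [0, 0, 0], "angular": [0, 0, 0]},
  {"xyz": [0, 0, 0], "angular": [0, 0, 0]},
  {"xyz": [0, 0, 0], "angular": [0, 0, 0]},
  {"xyz": [0, 0, 0], "angular": [0, 0, 0]},
], hand=0.1)

```text
clock: 16.25
position: [0.4821, -0.2251, 0.0126]
ee_rot: [0.997, 0.073, 0.004, 0.001]
ft_force: [-1.8, 0.6, 6.0]
grip_width: 0.265
grasp_force: 39.8
```

Emit:
carry_out([
  {"xyz": [0, 0, -0.03], "angular": [0, 0, 0]},
  {"xyz": [0, 0, -0.07], "angular": [0, 0, 0]},
  {"xyz": [0, 0, -0.11], "angular": [0, 0, 0]},
  {"xyz": [0, 0, -0.15], "angular": [0, 0, 0]},
  {"xyz": [0, 0, -0.18], "angular": [0, 0, 0]},
  {"xyz": [0, 0, -0.18], "angular": [0, 0, 0]},
])

```text
clock: 16.85
position: [0.4823, -0.2256, 0.196]
ee_rot: [0.997, 0.073, 0.006, 0.001]
ft_force: [0.1, 0.1, -0.4]
grip_width: 0.259
grasp_force: 39.3
```

```bash
for y in -82 -60 -40 -100; do python3 p1.py .59 .105 .19 $y; done
```

```text
[ 0.4823 -0.2256  0.196 ] (array([ 0.1544, -0.3115,  0.0069]), array([ 0.21, -0.73,  0.33])) (array([-0.67,  0.32,  0.52,  1.61, -0.17,  1.25, -1.55]), np.float64(0.6))
[ 0.4823 -0.2256  0.196 ] (array([ 0.1544, -0.3115,  0.0069]), array([  0.34,  -0.68, -21.67])) (array([-0.67,  0.32,  0.52,  1.61, -0.17,  1.25, -1.17]), np.float64(0.31))
[ 0.4823 -0.2256  0.196 ] (array([ 0.1544, -0.3115,  0.0069]), array([  0.46,  -0.62, -41.67])) (array([-0.67,  0.32,  0.51,  1.61, -0.16,  1.25, -0.82]), np.float64(0.3))
[ 0.4823 -0.2256  0.196 ] (array([ 0.1544, -0.3115,  0.0069]), array([ 0.09, -0.75, 18.33])) (array([-0.72,  0.33,  0.58,  1.62, -0.19,  1.25, -1.85]), np.float64(0.9))
```

Emit:
carry_out([
  {"xyz": [0.02, -0.04, 0], "angular": [0, 0, -3]},
  {"xyz": [0.04, -0.08, 0], "angular": [0, 0, -6]},
  {"xyz": [0.06, -0.12, 0], "angular": [0, 0, -9]},
  {"xyz": [0.08, -0.16, 0], "angular": [0, 0, -12]},
  {"xyz": [0.1, -0.2, 0], "angular": [0, 0, -15]},
  {"xyz": [0.12, -0.24, 0], "angular": [0, 0, -18]},
  {"xyz": [0.138, -0.28, 0], "angular": [0, 0, -21]},
  {"xyz": [0.154, -0.312, 0.007], "angular": [0, -0.5, -21]},
  {"xyz": [0.154, -0.312, 0.03], "angular": [0, -0.5, -21]},
  {"xyz": [0.154, -0.312, 0.06], "angular": [0, -0.5, -21]},
  {"xyz": [0.154, -0.312, 0.09], "angular": [0, -0.5, -21]},
  {"xyz": [0.154, -0.312, 0.09], "angular": [0, -0.5, -21]},
])

```text
clock: 18.05
position: [0.5851, 0.1057, 0.0978]
ee_rot: [0.967, 0.253, -0.005, 0.002]
ft_force: [-1.7, -0.4, -0.8]
grip_width: 0.264
grasp_force: 39.3
```

Emit:
carry_out([
  {"xyz": [0, 0, 0], "angular": [0, 0, 0]},
  {"xyz": [0, 0, 0], "angular": [0, 0, 0]},
  {"xyz": [0, 0, 0], "angular": [0, 0, 0]},
], hand=0.45)

```text
clock: 18.35
position: [0.5891, 0.1064, 0.1039]
ee_rot: [0.967, 0.253, -0.0, 0.001]
ft_force: [0.3, -1.3, -0.9]
grip_width: 0.446
grasp_force: 0.0
```

Emit:
carry_out([
  {"xyz": [0, 0, -0.04], "angular": [0, 0, 0]},
  {"xyz": [0, 0, -0.08], "angular": [0, 0, 0]},
  {"xyz": [0, 0, -0.1], "angular": [0, 0, 0]},
  {"xyz": [0, 0, -0.1], "angular": [0, 0, 0]},
], hand=0.4)

```text
clock: 18.75
position: [0.5903, 0.1069, 0.2069]
ee_rot: [0.967, 0.253, 0.002, 0.001]
ft_force: [0.1, 0.3, 0.4]
grip_width: 0.401
grasp_force: 0.0
```

```bash
for y in -56 124; do python3 p1.py .513 -.281 .12 $y; done; python3 - <<'E'
from pend import *
for c,b in((camera("top"),(345,208,412,256)),(camera("side"),(290,290,375,370))):
    for p,s,ang,e in sorted(find(c,b),key=lambda t:-t[0][1]): print(p.round(4),s.round(1),ang.round(),e.round())
E
```

```text
[0.5903 0.1069 0.2069] (array([-0.2577,  0.3   ,  0.087 ]), array([ 0.2 , -0.2 , -4.67])) (array([-0.08,  0.37,  0.62,  1.73, -0.24,  1.11, -0.37]), np.float64(0.82))
[0.5903 0.1069 0.2069] (array([-0.2577,  0.3   ,  0.087 ]), array([ -0.31,  -0.31, 175.33])) None
[ 0.513  -0.2806] [23.3 22.2] 34.0 34.0
[ 0.4488 -0.3457] [21.5 23.5] 13.0 0.0
[ 0.4685 -0.1965] [21.7 33.7] -129.0 -92.0
[ 0.5112 -0.2839] [28.4 23.2] -117.0 -146.0
[ 0.4464 -0.3488] [24.8 26.2] -74.0 -63.0
```

Emit:
carry_out([
  {"xyz": [-0.028, 0.033, 0], "angular": [0, 0, -1]},
  {"xyz": [-0.056, 0.066, 0], "angular": [0, 0, -2]},
  {"xyz": [-0.085, 0.1, 0], "angular": [0, 0, -3]},
  {"xyz": [-0.115, 0.133, 0], "angular": [0, 0, -4]},
  {"xyz": [-0.143, 0.167, 0.01], "angular": [0, 0, -4.7]},
  {"xyz": [-0.172, 0.2, 0.02], "angular": [0, 0, -4.7]},
  {"xyz": [-0.2, 0.233, 0.04], "angular": [0, 0, -4.7]},
  {"xyz": [-0.229, 0.267, 0.06], "angular": [0, 0, -4.7]},
  {"xyz": [-0.2577, 0.3, 0.087], "angular": [0, 0, -4.7]},
  {"xyz": [-0.2577, 0.3, 0.12], "angular": [0, 0, -4.7]},
  {"xyz": [-0.2577, 0.3, 0.147], "angular": [0, 0, -4.7]},
  {"xyz": [-0.2577, 0.3, 0.147], "angular": [0, 0, -4.7]},
])

```text
clock: 20.05
position: [0.5074, -0.2806, 0.0528]
ee_rot: [0.956, 0.292, -0.005, -0.001]
ft_force: [0.2, 1.3, 0.2]
grip_width: 0.399
grasp_force: 0.0
```

```bash
python3 p1.py .513 -.281 .0095 -56
```

```text
[ 0.5074 -0.2806  0.0528] (array([0.0048, 0.0036, 0.0432]), array([-0.21,  0.48, -0.  ])) (array([-0.07,  0.53,  0.61,  1.81, -0.38,  0.92, -0.26]), np.float64(0.08))
```

Emit:
carry_out([
  {"xyz": [0, 0, 0.02], "angular": [0, 0, 0]},
  {"xyz": [0, 0, 0.035], "angular": [0, 0, 0]},
  {"xyz": [0, 0, 0.045], "angular": [0, 0, 0]},
  {"xyz": [0, 0, 0.0495], "angular": [0, 0, 0]},
  {"xyz": [0, 0, 0.0495], "angular": [0, 0, 0]},
  {"xyz": [0, 0, 0.0495], "angular": [0, 0, 0]},
])

```text
clock: 20.65
position: [0.5107, -0.2821, 0.0081]
ee_rot: [0.956, 0.293, -0.001, 0.002]
ft_force: [-1.3, -0.3, -0.9]
grip_width: 0.399
grasp_force: 0.0
```

Emit:
carry_out([
  {"xyz": [0, 0, 0], "angular": [0, 0, 0]},
  {"xyz": [0, 0, 0], "angular": [0, 0, 0]},
  {"xyz": [0, 0, 0], "angular": [0, 0, 0]},
  {"xyz": [0, 0, 0], "angular": [0, 0, 0]},
  {"xyz": [0, 0, 0], "angular": [0, 0, 0]},
], hand=0.1)

```text
clock: 21.15
position: [0.5109, -0.2822, 0.0084]
ee_rot: [0.956, 0.293, -0.001, 0.002]
ft_force: [-1.0, 0.9, 6.0]
grip_width: 0.268
grasp_force: 39.9
```

Emit:
carry_out([
  {"xyz": [0, 0, -0.03], "angular": [0, 0, 0]},
  {"xyz": [0, 0, -0.07], "angular": [0, 0, 0]},
  {"xyz": [0, 0, -0.11], "angular": [0, 0, 0]},
  {"xyz": [0, 0, -0.15], "angular": [0, 0, 0]},
  {"xyz": [0, 0, -0.18], "angular": [0, 0, 0]},
  {"xyz": [0, 0, -0.18], "angular": [0, 0, 0]},
])

```text
clock: 21.75
position: [0.5124, -0.2824, 0.192]
ee_rot: [0.956, 0.293, 0.001, 0.003]
ft_force: [0.5, 0.1, -0.8]
grip_width: 0.27
grasp_force: 39.4
```

```bash
python3 p1.py .6 .125 .19 -56
```

```text
[ 0.5124 -0.2824  0.192 ] (array([ 0.3005, -0.2886,  0.    ]), array([ 0.43, -0.05,  0.03])) (array([-0.62,  0.34,  0.42,  1.57, -0.15,  1.26, -1.15]), np.float64(0.77))
```

Emit:
carry_out([
  {"xyz": [0.033, -0.032, 0], "angular": [0, 0, 0]},
  {"xyz": [0.067, -0.064, 0], "angular": [0, 0, 0]},
  {"xyz": [0.1, -0.096, 0], "angular": [0, 0, 0]},
  {"xyz": [0.133, -0.128, 0], "angular": [0, 0, 0]},
  {"xyz": [0.167, -0.16, 0], "angular": [0, 0, 0]},
  {"xyz": [0.2, -0.192, 0], "angular": [0, 0, 0]},
  {"xyz": [0.233, -0.224, 0], "angular": [0, 0, 0]},
  {"xyz": [0.267, -0.256, 0], "angular": [0, 0, 0]},
  {"xyz": [0.3005, -0.2886, 0], "angular": [0, 0, 0]},
  {"xyz": [0.3005, -0.2886, 0.03], "angular": [0, 0, 0]},
  {"xyz": [0.3005, -0.2886, 0.06], "angular": [0, 0, 0]},
  {"xyz": [0.3005, -0.2886, 0.085], "angular": [0, 0, 0]},
])

```text
clock: 22.95
position: [0.597, 0.126, 0.0984]
ee_rot: [0.956, 0.293, -0.002, 0.002]
ft_force: [0.4, 0.2, -0.4]
grip_width: 0.267
grasp_force: 39.5
```

Emit:
carry_out([
  {"xyz": [0, 0, 0], "angular": [0, 0, 0]},
  {"xyz": [0, 0, 0], "angular": [0, 0, 0]},
  {"xyz": [0, 0, 0], "angular": [0, 0, 0]},
  {"xyz": [0, 0, 0], "angular": [0, 0, 0]},
], hand=0.45)

```text
clock: 23.35
position: [0.5988, 0.1259, 0.1022]
ee_rot: [0.956, 0.293, -0.0, 0.001]
ft_force: [0.7, 0.7, 0.3]
grip_width: 0.448
grasp_force: 0.0
```

Emit:
carry_out([
  {"xyz": [0, 0, -0.04], "angular": [0, 0, 0]},
  {"xyz": [0, 0, -0.08], "angular": [0, 0, 0]},
  {"xyz": [0, 0, -0.1], "angular": [0, 0, 0]},
  {"xyz": [0, 0, -0.1], "angular": [0, 0, 0]},
], hand=0.4)

```text
clock: 23.75
position: [0.6001, 0.1264, 0.2053]
ee_rot: [0.956, 0.293, 0.002, 0.001]
ft_force: [-0.5, -0.8, -0.1]
grip_width: 0.399
grasp_force: 0.0
```

```bash
for y in 28 -152; do python3 p1.py .449 -.3465 .12 $y; done; python3 - <<'E'
from pend import *
for c,b in((camera("top"),(345,208,412,256)),(camera("side"),(290,290,375,370))):
    for p,s,ang,e in sorted(find(c,b),key=lambda t:-t[0][1]): print(p.round(4),s.round(1),ang.round(),e.round())
E
```

```text
[0.6001 0.1264 0.2053] (array([-0.3902,  0.3071,  0.0851]), array([  0.3 ,  -0.  , -83.97])) (array([ 0.21,  0.31,  0.43,  1.77, -0.14,  1.09,  1.18]), np.float64(2.3))
[0.6001 0.1264 0.2053] (array([-0.3902,  0.3071,  0.0851]), array([-0.  , -0.31, 96.03])) (array([-0.08,  0.37,  0.79,  1.79, -0.29,  1.11, -1.84]), np.float64(0.72))
[ 0.4488 -0.3457] [21.5 23.5] 13.0 0.0
[ 0.4667 -0.1963] [21.5 36. ] -28.0 0.0
[ 0.4465 -0.3491] [25.9 25.8] -53.0 -72.0
```

Emit:
carry_out([
  {"xyz": [-0.033, 0.026, 0], "angular": [0, 0, -7]},
  {"xyz": [-0.065, 0.051, 0], "angular": [0, 0, -14]},
  {"xyz": [-0.098, 0.077, 0], "angular": [0, 0, -21]},
  {"xyz": [-0.13, 0.102, 0], "angular": [0, 0, -28]},
  {"xyz": [-0.163, 0.128, 0], "angular": [0, 0, -35]},
  {"xyz": [-0.195, 0.154, 0.01], "angular": [0, 0, -42]},
  {"xyz": [-0.228, 0.18, 0.02], "angular": [0, 0, -49]},
  {"xyz": [-0.26, 0.205, 0.035], "angular": [0, 0, -56]},
  {"xyz": [-0.293, 0.23, 0.05], "angular": [0, 0, -63]},
  {"xyz": [-0.325, 0.256, 0.065], "angular": [0, 0, -70]},
  {"xyz": [-0.358, 0.282, 0.08], "angular": [0, 0, -77]},
  {"xyz": [-0.3902, 0.307, 0.095], "angular": [0, 0, -84]},
])

```text
clock: 25.05
position: [0.4452, -0.3481, 0.1063]
ee_rot: [0.512, 0.859, -0.002, -0.0]
ft_force: [0.2, -0.2, 0.4]
grip_width: 0.399
grasp_force: 0.0
```

Emit:
carry_out([
  {"xyz": [0, 0, 0.03], "angular": [0, 0, 0]},
  {"xyz": [0, 0, 0.05], "angular": [0, 0, 0]},
  {"xyz": [0, 0, 0.05], "angular": [0, 0, 0]},
  {"xyz": [0, 0, 0.05], "angular": [0, 0, 0]},
])

```text
clock: 25.45
position: [0.4461, -0.3469, 0.0577]
ee_rot: [0.515, 0.857, -0.002, -0.0]
ft_force: [0.3, -0.0, 0.5]
grip_width: 0.399
grasp_force: 0.0
```

```bash
python3 p1.py .449 -.3465 .0095 28
```

```text
[ 0.4461 -0.3469  0.0577] (array([-0.0009,  0.003 ,  0.0482]), array([-0.25,  0.09,  0.04])) (array([ 0.13,  0.48,  0.54,  1.86, -0.31,  0.89,  1.31]), np.float64(0.09))
```

Emit:
carry_out([
  {"xyz": [0, 0.001, 0.02], "angular": [0, 0, 0]},
  {"xyz": [0, 0.001, 0.035], "angular": [0, 0, 0]},
  {"xyz": [0, 0.001, 0.045], "angular": [0, 0, 0]},
  {"xyz": [0, 0.001, 0.049], "angular": [0, 0, 0]},
  {"xyz": [0, 0.001, 0.049], "angular": [0, 0, 0]},
  {"xyz": [0, 0.001, 0.049], "angular": [0, 0, 0]},
])

```text
clock: 26.05
position: [0.4475, -0.3472, 0.0094]
ee_rot: [0.515, 0.857, -0.002, 0.001]
ft_force: [-0.9, -0.2, -0.3]
grip_width: 0.402
grasp_force: 0.0
```

Emit:
carry_out([
  {"xyz": [0, 0, 0], "angular": [0, 0, 0]},
  {"xyz": [0, 0, 0], "angular": [0, 0, 0]},
  {"xyz": [0, 0, 0], "angular": [0, 0, 0]},
  {"xyz": [0, 0, 0], "angular": [0, 0, 0]},
  {"xyz": [0, 0, 0], "angular": [0, 0, 0]},
], hand=0.1)

```text
clock: 26.55
position: [0.4476, -0.3472, 0.0097]
ee_rot: [0.515, 0.857, -0.002, 0.001]
ft_force: [-1.4, 1.1, 6.5]
grip_width: 0.275
grasp_force: 37.3
```

Emit:
carry_out([
  {"xyz": [0, 0, -0.03], "angular": [0, 0, 0]},
  {"xyz": [0, 0, -0.07], "angular": [0, 0, 0]},
  {"xyz": [0, 0, -0.11], "angular": [0, 0, 0]},
  {"xyz": [0, 0, -0.15], "angular": [0, 0, 0]},
  {"xyz": [0, 0, -0.18], "angular": [0, 0, 0]},
  {"xyz": [0, 0, -0.18], "angular": [0, 0, 0]},
])

```text
clock: 27.15
position: [0.4492, -0.3477, 0.1935]
ee_rot: [0.515, 0.857, -0.002, 0.004]
ft_force: [-0.0, -0.3, -0.7]
grip_width: 0.275
grasp_force: 37.6
```

```bash
python3 p1.py .605 .1 .19 28;python3 p1.py .605 .1 .19 0
```

```text
[ 0.4492 -0.3477  0.1935] (array([0.322 , 0.3479, 0.0012]), array([0.07, 0.48, 0.02])) (array([-0.48,  0.33,  0.31,  1.57, -0.1 ,  1.26,  0.33]), np.float64(0.87))
[ 0.4492 -0.3477  0.1935] (array([0.322 , 0.3479, 0.0012]), array([ 0.18,  0.46, 28.02])) (array([-0.49,  0.33,  0.32,  1.57, -0.11,  1.26, -0.16]), np.float64(1.36))
```

Emit:
carry_out([
  {"xyz": [0.032, 0.035, 0], "angular": [0, 0, 0]},
  {"xyz": [0.064, 0.07, 0], "angular": [0, 0, 0]},
  {"xyz": [0.097, 0.104, 0], "angular": [0, 0, 0]},
  {"xyz": [0.129, 0.139, 0], "angular": [0, 0, 0]},
  {"xyz": [0.161, 0.174, 0], "angular": [0, 0, 0]},
  {"xyz": [0.193, 0.209, 0], "angular": [0, 0, 0]},
  {"xyz": [0.225, 0.244, 0], "angular": [0, 0, 0]},
  {"xyz": [0.258, 0.278, 0], "angular": [0, 0, 0]},
  {"xyz": [0.29, 0.313, 0], "angular": [0, 0, 0]},
  {"xyz": [0.322, 0.348, 0], "angular": [0, 0, 0]},
  {"xyz": [0.322, 0.348, 0.03], "angular": [0, 0, 0]},
  {"xyz": [0.322, 0.348, 0.06], "angular": [0, 0, 0]},
])

```text
clock: 28.35
position: [0.6035, 0.1035, 0.1257]
ee_rot: [0.513, 0.858, -0.002, 0.0]
ft_force: [0.5, -0.5, -1.2]
grip_width: 0.276
grasp_force: 37.6
```

Emit:
carry_out([
  {"xyz": [0, 0, 0.025], "angular": [0, 0, 0]},
  {"xyz": [0, 0, 0.025], "angular": [0, 0, 0]},
])

```text
clock: 28.55
position: [0.6005, 0.1008, 0.0978]
ee_rot: [0.515, 0.857, -0.005, -0.002]
ft_force: [-0.3, -0.3, -0.9]
grip_width: 0.268
grasp_force: 37.6
```

Emit:
carry_out([
  {"xyz": [0, 0, 0], "angular": [0, 0, 0]},
  {"xyz": [0, 0, 0], "angular": [0, 0, 0]},
  {"xyz": [0, 0, 0], "angular": [0, 0, 0]},
  {"xyz": [0, 0, 0], "angular": [0, 0, 0]},
], hand=0.45)

```text
clock: 28.95
position: [0.6037, 0.1014, 0.1029]
ee_rot: [0.515, 0.857, -0.001, 0.001]
ft_force: [-0.1, -0.1, -0.1]
grip_width: 0.449
grasp_force: 0.0
```

Emit:
carry_out([
  {"xyz": [0, 0, -0.04], "angular": [0, 0, 0]},
  {"xyz": [0, 0, -0.08], "angular": [0, 0, 0]},
  {"xyz": [0.01, 0.05, -0.12], "angular": [0, 0, 0]},
  {"xyz": [-0.03, 0.0, -0.12], "angular": [0, 0, 0]},
  {"xyz": [-0.06, -0.04, -0.12], "angular": [0, 0, 0]},
  {"xyz": [-0.09, -0.08, -0.12], "angular": [0, 0, 0]},
  {"xyz": [-0.12, -0.12, -0.12], "angular": [0, 0, 0]},
  {"xyz": [-0.15, -0.16, -0.12], "angular": [0, 0, 0]},
  {"xyz": [-0.15, -0.16, -0.12], "angular": [0, 0, 0]},
  {"xyz": [-0.15, -0.16, -0.12], "angular": [0, 0, 0]},
], hand=0.6)

```text
clock: 29.95
position: [0.5323, -0.1075, 0.2236]
ee_rot: [0.516, 0.856, -0.002, 0.001]
ft_force: [0.3, 0.5, 0.0]
grip_width: 0.6
grasp_force: 0.0
```

```bash
cat > lid.py <<'E'
from pend import *
def lid(T,S):
    for n,c,b in(("T",T,(290,140,380,225)),("S",S,(290,200,400,300))):
        g=c["img"][b[1]:b[3],b[0]:b[2]]; h=cv2.cvtColor(g,cv2.COLOR_RGB2HSV)
        m=cv2.inRange(h,(0,0,60),(180,70,200)); m=cv2.morphologyEx(m,cv2.MORPH_OPEN,np.ones((3,3)))
        ks=[k for k in cv2.findContours(m,0,1)[0] if cv2.contourArea(k)>600]
        for k in ks:
            e=cv2.fitEllipse(cv2.convexHull(k)); p=(e[0][0]+b[0],e[0][1]+b[1]); print(n,"disc",plane(c,*p,.012).round(4),np.round(e[1],1))
        m2=cv2.inRange(h,(0,0,0),(180,255,42)); k=cv2.connectedComponentsWithStats(m2)
        for i in range(1,k[0]):
            if k[2][i,4]>15: p=k[3][i]+b[:2]; print(n,"grip",plane(c,*p,.027).round(4),k[2][i])
E
python3 - <<'E'
from lid import *
o=get_obs(); print(o["position"])
T=camera("top");S=camera("side"); lid(T,S)
f=lambda c,u,v,w,h,k:cv2.resize(c["img"][v:v+h,u:u+w],None,fx=k,fy=k,interpolation=cv2.INTER_CUBIC)
W=np.vstack([np.hstack([f(T,200,150,100,75,4),f(T,300,140,100,75,4)]),np.hstack([f(S,220,120,100,75,4),f(S,280,200,100,75,4)])])
cv2.imwrite("pics/bowl.png",W[:,:,::-1])
E
```

```text
[ 0.53229528 -0.10747819  0.22360058]
T grip [ 0.6183 -0.0949  0.027 ] [20 40  6 12 40]
S disc [ 0.6691 -0.1759  0.012 ] [46.7 58. ]
S grip [0.6211 0.0184 0.027 ] [ 0  0  8  5 31]
S grip [ 0.6708 -0.1743  0.027 ] [65 36  9 13 90]
```

View pics/bowl.png

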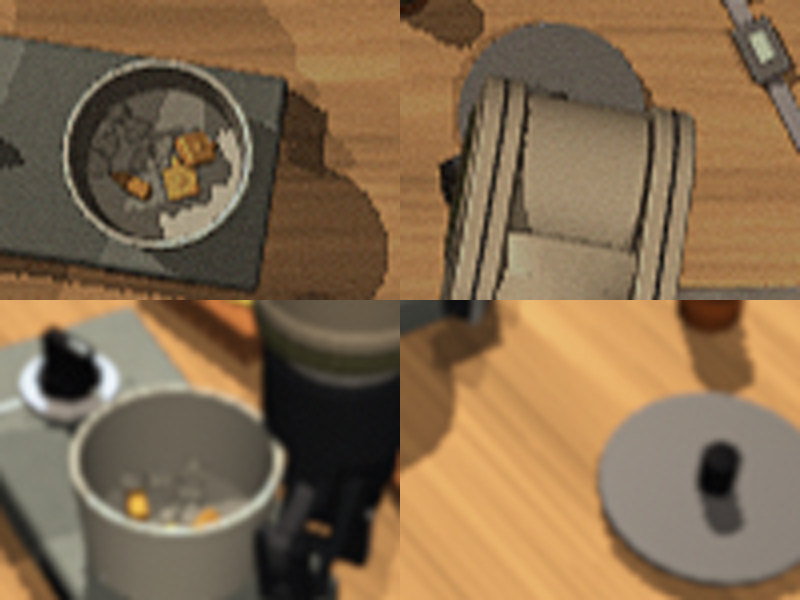

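All three pendants and the stones are in the bowl. The lid has been knocked to about (0.671,-0.173): its disc is at side crop (720,490), with its grip at (720,468).

```bash
python3 p1.py .671 -.173 .07 28
```

```text
[ 0.5332 -0.1046  0.223 ] (array([-0.1249,  0.0897,  0.1531]), array([-0.15,  0.14,  0.12])) (array([-0.15,  0.64,  0.48,  1.45, -0.31,  1.12,  0.88]), np.float64(0.48))
```

Emit:
carry_out([
  {"xyz": [-0.032, 0.022, 0.01], "angular": [0, 0, 0]},
  {"xyz": [-0.063, 0.045, 0.03], "angular": [0, 0, 0]},
  {"xyz": [-0.094, 0.067, 0.06], "angular": [0, 0, 0]},
  {"xyz": [-0.125, 0.09, 0.1], "angular": [0, 0, 0]},
  {"xyz": [-0.125, 0.09, 0.13], "angular": [0, 0, 0]},
  {"xyz": [-0.125, 0.09, 0.153], "angular": [0, 0, 0]},
  {"xyz": [-0.125, 0.09, 0.153], "angular": [0, 0, 0]},
  {"xyz": [-0.125, 0.09, 0.153], "angular": [0, 0, 0]},
], hand=0.55, grip_force=60)

```text
clock: 30.85
position: [0.6712, -0.173, 0.07]
ee_rot: [0.514, 0.858, -0.002, -0.0]
ft_force: [0.5, 0.1, 0.9]
grip_width: 0.546
grasp_force: 0.0
```

```bash
python3 p1.py .671 -.173 .019 28; python3 - <<'E'
from lid import *
lid(camera("top"),camera("side"))
E
```

```text
[ 0.6712 -0.173   0.07  ] (array([0.0002, 0.    , 0.051 ]), array([-0.2 ,  0.12,  0.15])) (array([-0.1 ,  0.69,  0.42,  1.48, -0.3 ,  1.04,  0.87]), np.float64(0.09))
T grip [ 0.7444 -0.1533  0.027 ] [40  0  5 10 27]
S disc [ 0.6689 -0.1761  0.012 ] [46.2 58.2]
S grip [ 0.7308 -0.1271  0.027 ] [ 64   0  32  49 573]
```

Emit:
carry_out([
  {"xyz": [0, 0, 0.015], "angular": [0, 0, 0]},
  {"xyz": [0, 0, 0.03], "angular": [0, 0, 0]},
  {"xyz": [0, 0, 0.043], "angular": [0, 0, 0]},
  {"xyz": [0, 0, 0.05], "angular": [0, 0, 0]},
  {"xyz": [0, 0, 0.05], "angular": [0, 0, 0]},
])

```text
clock: 31.45
position: [0.6695, -0.1745, 0.0179]
ee_rot: [0.515, 0.857, -0.003, -0.001]
ft_force: [-0.5, 0.1, 0.5]
grip_width: 0.55
grasp_force: 0.0
```

Emit:
carry_out([
  {"xyz": [0, 0, 0], "angular": [0, 0, 0]},
  {"xyz": [0, 0, 0], "angular": [0, 0, 0]},
  {"xyz": [0, 0, 0], "angular": [0, 0, 0]},
  {"xyz": [0, 0, 0], "angular": [0, 0, 0]},
  {"xyz": [0, 0, 0], "angular": [0, 0, 0]},
  {"xyz": [0, 0, 0], "angular": [0, 0, 0]},
], hand=0.05)

```text
clock: 32.05
position: [0.671, -0.1749, 0.0206]
ee_rot: [0.515, 0.857, -0.002, 0.001]
ft_force: [-0.4, 0.3, 6.4]
grip_width: 0.258
grasp_force: 59.0
```

Emit:
carry_out([
  {"xyz": [0, 0, -0.02], "angular": [0, 0, 0]},
  {"xyz": [0, 0, -0.06], "angular": [0, 0, 0]},
  {"xyz": [0, 0, -0.1], "angular": [0, 0, 0]},
  {"xyz": [0, 0, -0.14], "angular": [0, 0, 0]},
  {"xyz": [0, 0, -0.17], "angular": [0, 0, 0]},
  {"xyz": [0, 0, -0.17], "angular": [0, 0, 0]},
  {"xyz": [0, 0, -0.17], "angular": [0, 0, 0]},
])

```text
clock: 32.75
position: [0.6708, -0.1739, 0.1897]
ee_rot: [0.515, 0.857, -0.002, 0.0]
ft_force: [0.3, -0.4, -1.3]
grip_width: 0.254
grasp_force: 58.9
```

```bash
python3 - <<'E'
from lid import *
o=get_obs(); p=o["position"]; print(p,o["ft_force"]); T=camera("top");S=camera("side")
for n,c in(("T",T),("S",S)):
    ctr=proj(c,p+[0,0,-.01]); x0,y0=np.int32(ctr-50).clip(0); g=c["img"][y0:y0+100,x0:x0+100]; h=cv2.cvtColor(g,cv2.COLOR_RGB2HSV)
    m=cv2.inRange(h,(0,0,60),(180,60,200)); m=cv2.morphologyEx(m,cv2.MORPH_OPEN,np.ones((3,3)))
    k=max(cv2.findContours(m,0,1)[0],key=cv2.contourArea); e=cv2.fitEllipse(cv2.convexHull(k)); q=np.array(e[0])+[x0,y0]
    print(n,plane(c,*q,p[2]-.007).round(4),np.round(e[1],1))
f=lambda c,u,v,w,h,k:cv2.resize(c["img"][v:v+h,u:u+w],None,fx=k,fy=k,interpolation=cv2.INTER_CUBIC)
a=proj(S,p).astype(int); cv2.imwrite("pics/lid.png",np.hstack([f(S,a[0]-50,max(a[1]-60,0),100,100,4),f(T,*(proj(T,p).astype(int)-50),100,100,4)])[:,:,::-1])
for y in(28,0,-30):
    q=IK(np.array([.5952,.1148,.2]),down(y),[o["joint_pos"]]); print(y,delta(o,[.5952,.1148,p[2]],down(y)),q.round(2))
E
```

```text
[ 0.67077574 -0.17392554  0.18971707] [ 0.34693192 -0.43112318 -1.26189642]
T [ 0.6828 -0.1257  0.1827] [15. 38.]
S [ 0.6639 -0.1775  0.1827] [47.4 64.6]
28 (array([ 0.2904,  0.0691, -0.001 ]), array([-0.17,  0.15,  0.05])) [-0.53  0.31  0.33  1.57 -0.1   1.27  0.3 ]
0 (array([ 0.2904,  0.0691, -0.001 ]), array([-0.14,  0.19, 28.05])) [-0.55  0.31  0.36  1.58 -0.11  1.27 -0.18]
-30 (array([ 0.2904,  0.0691, -0.001 ]), array([-0.08,  0.22, 58.05])) [-0.67  0.33  0.51  1.58 -0.17  1.27 -0.66]
```

View pics/lid.png

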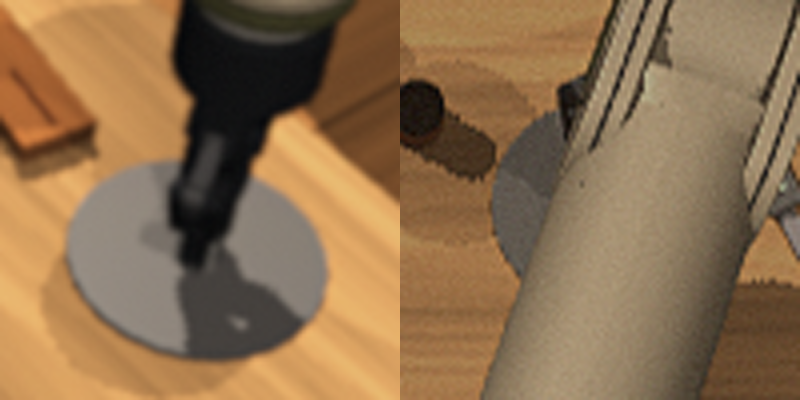

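Emit:
carry_out([
  {"xyz": [0.035, 0.009, -0.001], "angular": [0, 0, 0]},
  {"xyz": [0.07, 0.018, -0.001], "angular": [0, 0, 0]},
  {"xyz": [0.105, 0.026, -0.001], "angular": [0, 0, 0]},
  {"xyz": [0.14, 0.035, -0.001], "angular": [0, 0, 0]},
  {"xyz": [0.175, 0.043, -0.001], "angular": [0, 0, 0]},
  {"xyz": [0.21, 0.052, -0.001], "angular": [0, 0, 0]},
  {"xyz": [0.245, 0.06, -0.001], "angular": [0, 0, 0]},
  {"xyz": [0.27, 0.066, -0.001], "angular": [0, 0, 0]},
  {"xyz": [0.2904, 0.0713, 0], "angular": [0, 0, 0]},
  {"xyz": [0.2904, 0.0713, 0.02], "angular": [0, 0, 0]},
  {"xyz": [0.2904, 0.0713, 0.035], "angular": [0, 0, 0]},
  {"xyz": [0.2904, 0.0713, 0.035], "angular": [0, 0, 0]},
])

```text
clock: 34.05
position: [0.5952, 0.1147, 0.1503]
ee_rot: [0.515, 0.857, -0.005, -0.002]
ft_force: [-0.9, 0.1, -0.5]
grip_width: 0.257
grasp_force: 59.0
```

Emit:
carry_out([
  {"xyz": [0, 0, 0], "angular": [0, 0, 0]},
  {"xyz": [0, 0, 0], "angular": [0, 0, 0]},
])

```text
clock: 34.25
position: [0.5976, 0.115, 0.1543]
ee_rot: [0.515, 0.857, -0.002, 0.0]
ft_force: [-0.5, -0.3, -1.4]
grip_width: 0.254
grasp_force: 59.0
```

```bash
python3 - <<'E'
from lid import *
o=get_obs(); p=o["position"]; print(p,o["ft_force"],delta(o,[.597,.1158,.135],down(28))); S=camera("side")
a=np.array([263,150]); g=S["img"][100:220,200:330]
cv2.imwrite("pics/lid2.png",cv2.resize(g,None,fx=5,fy=5,interpolation=cv2.INTER_CUBIC)[:,:,::-1])
h=cv2.cvtColor(g,cv2.COLOR_RGB2HSV)
E
```

```text
[0.59756709 0.11504923 0.15428816] [-0.51788909 -0.33999381 -1.35843924] (array([ 0.001 , -0.0001,  0.0193]), array([-0.17,  0.17, -0.02]))
```

View pics/lid2.png

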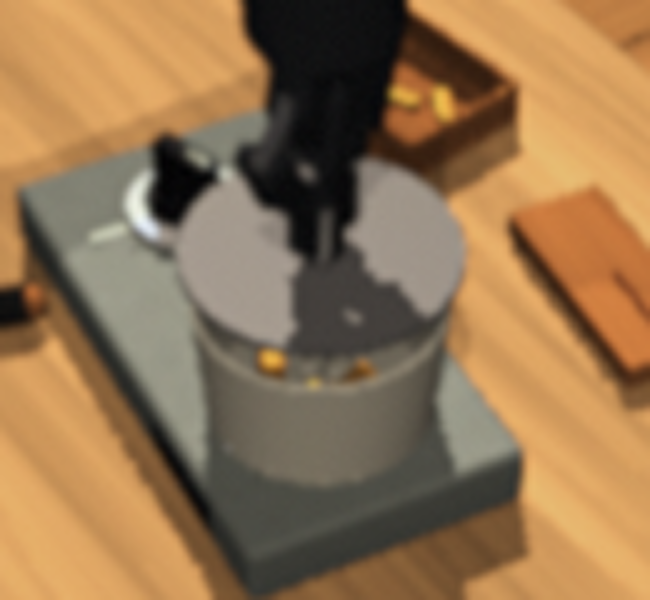

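The lid is level and centred over the bowl (lid centre at crop x≈322, bowl at about 321). Lowering it.

Emit:
carry_out([
  {"xyz": [0, 0, 0.008], "angular": [0, 0, 0]},
  {"xyz": [0, 0, 0.015], "angular": [0, 0, 0]},
  {"xyz": [0, 0, 0.02], "angular": [0, 0, 0]},
  {"xyz": [0, 0, 0.023], "angular": [0, 0, 0]},
  {"xyz": [0, 0, 0.0255], "angular": [0, 0, 0]},
  {"xyz": [0, 0, 0.0255], "angular": [0, 0, 0]},
])

```text
clock: 34.9
position: [0.5971, 0.1155, 0.1282]
ee_rot: [0.515, 0.857, -0.002, 0.0]
ft_force: [0.4, 0.4, -0.3]
grip_width: 0.255
grasp_force: 58.9
```

Emit:
carry_out([
  {"xyz": [0, 0, 0.001], "angular": [0, 0, 0]},
  {"xyz": [0, 0, 0.0015], "angular": [0, 0, 0]},
  {"xyz": [0, 0, 0.0015], "angular": [0, 0, 0]},
])

```text
clock: 35.2
position: [0.5973, 0.1156, 0.1278]
ee_rot: [0.515, 0.857, -0.002, 0.0]
ft_force: [-3.8, -0.3, 7.7]
grip_width: 0.253
grasp_force: 60.0
```

Emit:
carry_out([
  {"xyz": [0, 0, 0], "angular": [0, 0, 0]},
  {"xyz": [0, 0, 0], "angular": [0, 0, 0]},
  {"xyz": [0, 0, 0], "angular": [0, 0, 0]},
  {"xyz": [0, 0, 0], "angular": [0, 0, 0]},
], hand=0.5)

```text
clock: 35.6
position: [0.5971, 0.1156, 0.1267]
ee_rot: [0.515, 0.857, -0.002, 0.0]
ft_force: [-0.9, 0.4, -1.4]
grip_width: 0.497
grasp_force: 0.0
```

Emit:
carry_out([
  {"xyz": [0, 0, -0.02], "angular": [0, 0, 0]},
  {"xyz": [0, 0, -0.06], "angular": [0, 0, 0]},
  {"xyz": [0, 0, -0.1], "angular": [0, 0, 0]},
  {"xyz": [-0.035, -0.04, -0.1], "angular": [0, 0, 0]},
  {"xyz": [-0.07, -0.08, -0.1], "angular": [0, 0, 0]},
  {"xyz": [-0.105, -0.12, -0.1], "angular": [0, 0, 0]},
  {"xyz": [-0.14, -0.16, -0.1], "angular": [0, 0, 0]},
  {"xyz": [-0.14, -0.16, -0.1], "angular": [0, 0, 0]},
])

```text
clock: 36.4
position: [0.5198, -0.0889, 0.2282]
ee_rot: [0.518, 0.855, -0.002, 0.001]
ft_force: [-0.1, 0.5, 0.4]
grip_width: 0.498
grasp_force: 0.0
```

```bash
python3 - <<'E'
from lid import *
o=get_obs(); print(o["position"],o["joint_pos"].round(2)); T=camera("top");S=camera("side")
K=np.array([.6193,.278])
f=lambda c,u,v,w,h,k:cv2.resize(c["img"][v:v+h,u:u+w],None,fx=k,fy=k,interpolation=cv2.INTER_CUBIC)
pt=proj(T,[*K,.084]); ps=proj(S,[*K,.084]); print(pt,ps)
a=np.int32(pt)-[20,18]; b=np.int32(ps)-[20,18]; print(a,b)
cv2.imwrite("pics/knob.png",np.vstack([np.hstack([f(T,*a,40,37,10),f(S,*b,40,37,10)]),np.hstack([f(T,205,155,60,30*60//60,400/60),f(S,225,120,80,40,5)])])[:,:,::-1])
for n,c,ctr in(("T",T,pt),("S",S,ps)):
    # bright pixels near bar top
    g=cv2.cvtColor(c["img"],cv2.COLOR_RGB2GRAY); print(n); u,v=np.int32(ctr); print(g[v-8:v+9,u-9:u+10])
E
```

```text
[ 0.51983899 -0.08893908  0.22822419] [-0.43  0.12  0.56  1.75 -0.06  1.29  0.62]
[183.13558595 181.2126182 ] [236.48403695 129.50442486]
[163 163] [216 111]
T
[[104 103 101  87 110 142 154 185 184 188 186 186 187 190 180 184 172 158
   73]
 [104  96 100  96 153 184 189 185 148 149 143 138 138 165 160 186 186 186
  131]
 [ 86  95 110 155 181 182 153 130  62  54  32  26  14  79  85 142 188 182
  182]
 [ 76  98 142 173 183 147  66  11   8  16  17  10  17   7   9  41 131 184
  185]
 [ 71 116 168 173 149  63  15  17  29  22  13  20  19   9  15   4   1 135
  189]
 [ 86 160 174 170  70  18  12  22  21  22  13  18   3  11  67  29   5  19
  133]
 [124 178 157 108  27  14  20  22  22  13  57  70  97 137 136  83  21   6
   11]
 [154 158  93  36  16  19  21  26  22  68 109 100 118 151 120  76  23  15
    0]
 [160 117  20  21  24  20  29  25  25  76  86  68  42  18   6  13  14  14
    4]
 [172 116  21  18  27  24  28  30  24  19  13  17  14  17  14  11  23  18
   16]
 [182 173  39  10  21  32  14  22  15  14  11  17  10  25  20  16  20   6
    7]
 [181 196 104  19  14   6  19  20  19  19  18  19
[... 1117 characters left out ...]
  32  41  63  98 121 129 138 146 150 155 155
  156]
 [156 154 133  86  37  11  15  24  32  58 102 132 137 135 133 139 149 154
  155]
 [152 152 139  94  39   9   8  15  22  45  87 125 146 151 134 122 136 149
  152]
 [152 153 141  98  41   9   5   8  11  23  49  83 121 142 128 102 117 146
  155]
 [154 160 154 110  49  11   4   7   7   9  18  35  66  92  89  76 112 160
  173]
 [164 180 178 131  61  17   5   7   7   7   5   9  22  37  39  51 113 180
  200]
 [187 204 190 133  60  15   5   7   6   8   5   7   6  10   9  29  96 172
  210]
 [214 219 182 109  43  11   8   7   7   6   8   8   8   7   5  15  60 129
  191]
 [230 217 161  80  27  10   8   8   6   8   7   8   6   8   6   6  30  83
  161]]
```

View pics/knob.png

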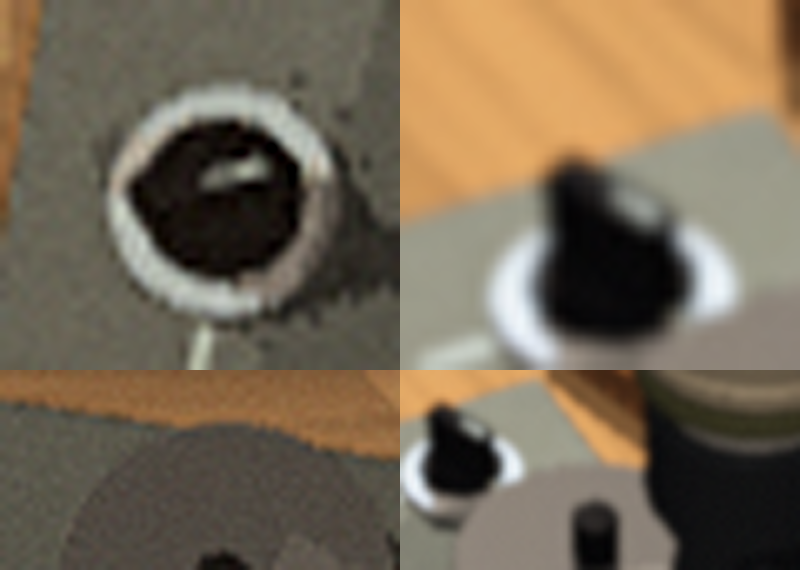

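The white line on the bar runs from px (183.5,181) to (188.5,179) in the top image and points right. The index mark lies below, so about 115° clockwise remains. The lid sits square on the bowl.

```bash
python3 - <<'E'
from lid import *
T=camera("top");S=camera("side"); K=np.array([.6193,.278])
for n,c,b,th in(("T",T,(180,176,192,183),50),("S",S,(236,127,243,135),95)):
    g=cv2.cvtColor(c["img"],cv2.COLOR_RGB2GRAY)[b[1]:b[3],b[0]:b[2]].astype(float)
    if n=="S": continue
    vs,us=np.where(g>th); w=g[vs,us]; P=np.array([plane(c,u+b[0],v+b[1],.084)[:2] for u,v in zip(us,vs)])
    m=np.average(P,axis=0,weights=w); e,V=np.linalg.eigh(np.cov(P.T,aweights=w)); v=V[:,1]; v=v*np.sign(v@(m-K))
    print(n,m,np.degrees(np.arctan2(*v[::-1])),"from axis",np.degrees(np.arctan2(*(m-K)[::-1])),np.linalg.norm(m-K))
for a,b in(((237.5,130.),(241.,133.)),): print("S",[plane(S,*x,.084)[:2].round(4) for x in(a,b)])
o=get_obs(); q=o["joint_pos"]
for yaw,z in((17,.15),(17,.06),(-20,.06),(-60,.06),(-98.4,.06),(-105,.06)):
    q=IK(np.array([*K,z]),down(yaw),[q]); print(yaw,delta(o,[*K,z],down(yaw)),None if q is None else q.round(2))
    if q is None: break
E
```

```text
T [0.62613675 0.26747336] -67.70014342571197 from axis -56.99744071381173 0.012551942703949827
S [array([0.6204, 0.2747]), array([0.6215, 0.2588])]
17 (array([0.2717, 0.2552, 0.0763]), array([-0.16,  0.14, 11.09])) [-0.72  0.51  0.32  1.42 -0.16  1.24 -0.08]
17 (array([0.2719, 0.2554, 0.1663]), array([-0.16,  0.14, 11.09])) [-0.65  0.59  0.23  1.49 -0.14  1.08 -0.1 ]
-20 (array([0.2719, 0.2554, 0.1663]), array([-0.11,  0.19, 48.09])) [-0.76  0.6   0.38  1.5  -0.24  1.08 -0.68]
-60 (array([0.2719, 0.2554, 0.1663]), array([-4.000e-02,  2.300e-01,  8.809e+01])) [-0.91  0.65  0.61  1.51 -0.4   1.1  -1.27]
-98.4 (array([0.2719, 0.2554, 0.1663]), array([4.0000e-02, 2.6000e-01, 1.2649e+02])) [-1.06  0.74  0.86  1.52 -0.59  1.15 -1.81]
-105 (array([0.2719, 0.2554, 0.1663]), array([6.0000e-02, 2.6000e-01, 1.3309e+02])) [-1.09  0.76  0.89  1.52 -0.62  1.17 -1.91]
```

Emit:
carry_out([
  {"xyz": [0.03, 0.028, 0], "angular": [0, 0, 2]},
  {"xyz": [0.06, 0.057, 0], "angular": [0, 0, 4]},
  {"xyz": [0.09, 0.085, 0], "angular": [0, 0, 6]},
  {"xyz": [0.12, 0.113, 0], "angular": [0, 0, 8]},
  {"xyz": [0.15, 0.142, 0], "angular": [0, 0, 10]},
  {"xyz": [0.18, 0.17, 0], "angular": [0, 0, 12]},
  {"xyz": [0.21, 0.198, 0.01], "angular": [0, 0, 13]},
  {"xyz": [0.24, 0.227, 0.02], "angular": [0, 0, 13]},
  {"xyz": [0.2717, 0.2552, 0.04], "angular": [0, 0, 13]},
  {"xyz": [0.2717, 0.2552, 0.08], "angular": [0, 0, 13]},
  {"xyz": [0.2717, 0.2552, 0.11], "angular": [0, 0, 13]},
  {"xyz": [0.2717, 0.2552, 0.11], "angular": [0, 0, 13]},
], hand=0.45, grip_force=30)

```text
clock: 37.8
position: [0.6155, 0.2782, 0.1103]
ee_rot: [0.607, 0.795, -0.006, -0.002]
ft_force: [-0.1, 0.4, -0.5]
grip_width: 0.451
grasp_force: 0.0
```

Emit:
carry_out([
  {"xyz": [0, 0, 0], "angular": [0, 0, 0]},
  {"xyz": [0, 0, 0], "angular": [0, 0, 0]},
  {"xyz": [0, 0, 0], "angular": [0, 0, 0]},
])

```text
clock: 38.1
position: [0.6201, 0.2772, 0.1183]
ee_rot: [0.608, 0.794, -0.001, 0.001]
ft_force: [1.4, 0.3, -0.2]
grip_width: 0.451
grasp_force: 0.0
```

```bash
python3 p1.py .6193 .278 .061 15
```

```text
[0.6201 0.2772 0.1183] (array([ 0.0012, -0.0006,  0.0573]), array([0.01, 0.13, 0.05])) (array([-0.72,  0.59,  0.32,  1.5 , -0.2 ,  1.08, -0.09]), np.float64(0.1))
```

Emit:
carry_out([
  {"xyz": [0.001, 0, 0.02], "angular": [0, 0, 0]},
  {"xyz": [0.001, 0, 0.04], "angular": [0, 0, 0]},
  {"xyz": [0.001, 0, 0.052], "angular": [0, 0, 0]},
  {"xyz": [0.001, 0, 0.057], "angular": [0, 0, 0]},
  {"xyz": [0.001, 0, 0.057], "angular": [0, 0, 0]},
  {"xyz": [0.001, 0, 0.057], "angular": [0, 0, 0]},
])

```text
clock: 38.7
position: [0.6194, 0.2775, 0.0602]
ee_rot: [0.609, 0.794, -0.001, 0.001]
ft_force: [-0.3, 0.1, 0.3]
grip_width: 0.448
grasp_force: 0.0
```

Emit:
carry_out([
  {"xyz": [0, 0, 0], "angular": [0, 0, 0]},
  {"xyz": [0, 0, 0], "angular": [0, 0, 0]},
  {"xyz": [0, 0, 0], "angular": [0, 0, 0]},
  {"xyz": [0, 0, 0], "angular": [0, 0, 0]},
  {"xyz": [0, 0, 0], "angular": [0, 0, 0]},
  {"xyz": [0, 0, 0], "angular": [0, 0, 0]},
], hand=0)

```text
clock: 39.3
position: [0.6201, 0.2778, 0.0603]
ee_rot: [0.608, 0.794, -0.001, 0.001]
ft_force: [5.3, 1.2, 1.2]
grip_width: 0.158
grasp_force: 35.2
```

```bash
python3 - <<'E'
from pend import *
o=get_obs(); M=R.from_quat(o["ee_rot"]).as_matrix(); print(o["position"],"yaw",np.degrees(np.arctan2(M[1,1],M[0,1])),o["ft_force"],o["torque"],o["grip_width"]*85,o["joint_pos"].round(2))
print(delta(o,[*o["position"]],down(-98.4)))
E
```

```text
[0.62011614 0.27782415 0.06025089] yaw 15.045906173436112 [5.25799192 1.23245547 1.20007639] [ 0.40053201 -0.9719692  -0.00451025] 13.463362480579052 [-0.74  0.6   0.35  1.5  -0.22  1.08 -0.08]
(array([0., 0., 0.]), array([1.7000e-01, 8.0000e-02, 1.1345e+02]))
```

Emit:
carry_out([
  {"xyz": [0, 0, 0], "angular": [0, 0, 5]},
  {"xyz": [0, 0, 0], "angular": [0, 0, 11]},
  {"xyz": [0, 0, 0], "angular": [0, 0, 17]},
  {"xyz": [0, 0, 0], "angular": [0, 0, 23]},
  {"xyz": [0, 0, 0], "angular": [0, 0, 29]},
  {"xyz": [0, 0, 0], "angular": [0, 0, 35]},
  {"xyz": [0, 0, 0], "angular": [0, 0, 41]},
  {"xyz": [0, 0, 0], "angular": [0, 0, 47]},
  {"xyz": [0, 0, 0], "angular": [0, 0, 53]},
  {"xyz": [0, 0, 0], "angular": [0, 0, 59]},
  {"xyz": [0, 0, 0], "angular": [0, 0, 63]},
  {"xyz": [0, 0, 0], "angular": [0, 0, 63]},
])

```text
clock: 40.5
position: [0.6187, 0.2784, 0.0602]
ee_rot: [0.934, 0.358, -0.001, 0.001]
ft_force: [-2.7, 1.4, 6.4]
grip_width: 0.153
grasp_force: 35.9
```

Emit:
carry_out([
  {"xyz": [0, 0, 0], "angular": [0, 0, 5]},
  {"xyz": [0, 0, 0], "angular": [0, 0, 11]},
  {"xyz": [0, 0, 0], "angular": [0, 0, 17]},
  {"xyz": [0, 0, 0], "angular": [0, 0, 23]},
  {"xyz": [0, 0, 0], "angular": [0, 0, 29]},
  {"xyz": [0, 0, 0], "angular": [0, 0, 35]},
  {"xyz": [0, 0, 0], "angular": [0, 0, 41]},
  {"xyz": [0, 0, 0], "angular": [0, 0, 45]},
  {"xyz": [0, 0, 0], "angular": [0, 0, 48]},
  {"xyz": [0, 0, 0], "angular": [0, 0, 50.4]},
  {"xyz": [0, 0, 0], "angular": [0, 0, 50.4]},
  {"xyz": [0, 0, 0], "angular": [0, 0, 50.4]},
])

```text
clock: 41.7
position: [0.6185, 0.2796, 0.0602]
ee_rot: [0.997, -0.072, -0.001, 0.0]
ft_force: [-2.1, 4.4, 6.4]
grip_width: 0.154
grasp_force: 35.9
```

```bash
python3 - <<'E'
from pend import *
o=get_obs(); M=R.from_quat(o["ee_rot"]).as_matrix(); print(o["position"],"yaw",np.degrees(np.arctan2(M[1,1],M[0,1])),o["ft_force"],o["torque"],o["grip_width"]*85,o["joint_pos"].round(2))
print(delta(o,[.6193,.278,o["position"][2]],down(-98.4)))
E
```

```text
[0.61851901 0.27963521 0.06021995] yaw -98.26950505690101 [-2.09562685  4.37008143  6.43344673] [ 1.20655212  0.56402825 -0.0080978 ] 13.060934429690601 [-1.01  0.7   0.76  1.51 -0.52  1.14 -1.86]
(array([ 0.001 ,  0.0015, -0.    ]), array([0.05, 0.1 , 0.13]))
```

Yaw is on target. Release, retreat and check.

Emit:
carry_out([
  {"xyz": [0, 0, 0], "angular": [0, 0, 0]},
  {"xyz": [0, 0, 0], "angular": [0, 0, 0]},
  {"xyz": [0, 0, 0], "angular": [0, 0, 0]},
  {"xyz": [0, 0, 0], "angular": [0, 0, 0]},
], hand=0.45)

```text
clock: 42.1
position: [0.6187, 0.2769, 0.0589]
ee_rot: [0.997, -0.073, -0.001, 0.002]
ft_force: [-0.1, 0.3, -0.7]
grip_width: 0.45
grasp_force: 0.0
```

Emit:
carry_out([
  {"xyz": [0, 0, -0.03], "angular": [0, 0, 0]},
  {"xyz": [0, 0, -0.07], "angular": [0, 0, 0]},
  {"xyz": [0, 0, -0.11], "angular": [0, 0, 0]},
  {"xyz": [0, 0, -0.15], "angular": [0, 0, 0]},
  {"xyz": [0.015, -0.045, -0.16], "angular": [0, 0, 0]},
  {"xyz": [0.03, -0.09, -0.16], "angular": [0, 0, 0]},
  {"xyz": [0.045, -0.135, -0.16], "angular": [0, 0, 0]},
  {"xyz": [0.06, -0.18, -0.16], "angular": [0, 0, 0]},
  {"xyz": [0.06, -0.22, -0.16], "angular": [0, 0, 0]},
  {"xyz": [0.06, -0.22, -0.16], "angular": [0, 0, 0]},
])

```text
clock: 43.1
position: [0.7094, 0.4922, 0.2142]
ee_rot: [0.998, -0.07, -0.002, 0.002]
ft_force: [-1.5, 0.9, -0.8]
grip_width: 0.45
grasp_force: 0.0
```

```bash
python3 - <<'E'
from pend import *
o=get_obs(); print(o["position"]); T=camera("top");S=camera("side")
f=lambda c,u,v,w,h,k:cv2.resize(c["img"][v:v+h,u:u+w],None,fx=k,fy=k,interpolation=cv2.INTER_CUBIC)
W=np.vstack([np.hstack([f(T,165,165,40,30,10),f(S,210,105,120,90,3.34)[:300,:400]]),np.hstack([f(T,150,140,180,135,2.23)[:300,:400],f(S,150,90,240,180,1.67)[:300,:400]])])
cv2.imwrite("pics/end.png",W[:,:,::-1])
c=T; g=cv2.cvtColor(T["img"],cv2.COLOR_RGB2GRAY)
sub=g[176:192,176:192]; print(sub)
E
```

```text
[0.70940872 0.4922148  0.21423217]
[[170 192 185 153  68  14  29  18  23  19  16   4   1  43 141 195]
 [191 201 154  77  17  22  26  31  27  25  17  19  17  12  15 143]
 [196 183  90  16  11  27  30  29  24  11  19   8  24  17  16  25]
 [196 122  27  15  22  34  27  27  31  18  16  23  19  24  11  10]
 [192  61  19  21  23  16  22  20  24  16  24  16  21  25  20  10]
 [144  37  19  27  22   6  61  38  25  23  17  24  23  29  17  13]
 [ 64  15  18  22  21  13 125  46  25  17  16  17  21  25  23  21]
 [ 67  20  20  19  21  24 122  38  15  24  10  13  25  25  21  16]
 [103  22  17  15  17  28  97  33  20  19  20  17  22  25  29  19]
 [127  44  18  16  19  67  88  30  20  17  25  31  21  22  25  15]
 [127  76  21  18  12  96  68  20  18  15  23  22  17  26  23  12]
 [123 113  48  18  11  83  49  19  19  13  21  28  19  22  12  28]
 [122 127 102  45  11  31  29  21  12  16  22  17  19  18  29  88]
 [122 118 132  99  63  23   6  11  14  21  15   5  15  57  90 126]
 [ 88 126 123 129 112  90  47  57  47  41  29  85  88 104 125 126]
 [ 47  91 110 118 129 128  83 105  97  94  97 127 125 125 130 129]]
```

View pics/end.png

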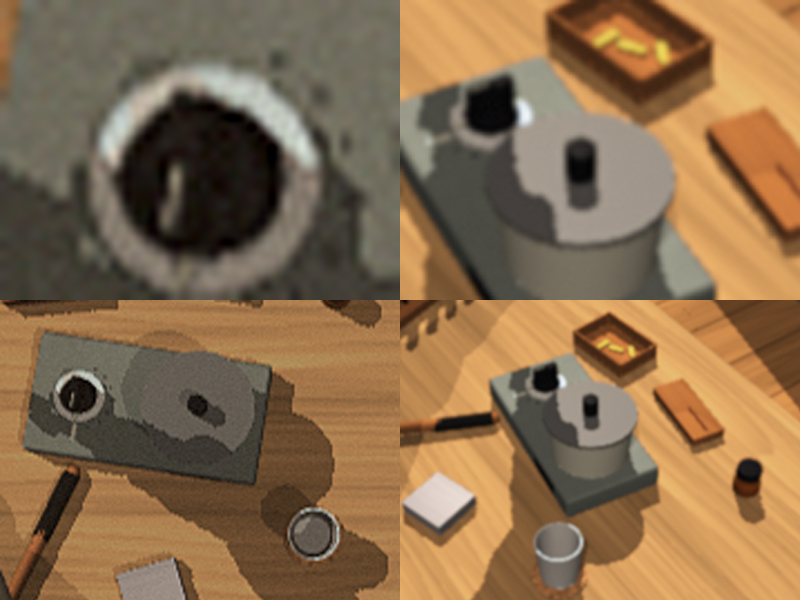

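The pointer line runs from px (182.2,181) to (181.3,187), about 9° off vertical and parallel with the index mark. The lid is square on the bowl, and the empty cup stands on its coaster. Handing in.

```bash
python3 -c "
from workcell import *
print(hand_in())"
```

```text
the job is handed in; nothing more can be done
None
```

I handed the job in at about 43 s with everything done in the asked order: all six stones poured, the three pendants put in, the lid seated squarely, and the knob pointer turned to the index mark; the empty cup is upright on its coaster.

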